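Fetch the draw-ball scoop from behind the ticket carton and fill the draw tub

TASK

At the lottery counter, move the ticket carton that blocks the little bay and stand it upright in the middle of the grey mat. Then draw the red scoop out of the bay, bring its lip down close over the orange tub before tipping, and roll all four balls into the tub without letting any fall on the counter. Finally set the empty scoop down flat on the counter and let go; leave the stamp, the ticket block and the tin where they are.

Things in the scene. Friction and masses are not known exactly. Their poses are not given: they have to be found in the camera images.
- carton: Loose upright cardboard carton with a yellow and a red band, 50 (x) by 62 (y) by 130 mm tall, about 0.25 kg. Origin at the centre of its underside, z up. It stands in front of the scoop's handle, only 3 to 12 mm from it, so it is to be gripped across its 62 mm (along its y), near its top; it must go before a finger can get in front of the handle.
- mat: Fixed square mat, grey with a black border, 140 by 140 by 3 mm. Origin at the centre of its underside. It lies on one side of the bay (left or right), the tub on the other.
- bay: Fixed low bay with blue side walls and a clear roof, open towards the robot (its -x). Origin on the counter at the middle of the roof's front edge; x points into the bay. The roof covers x 0 to 85 mm, y -55 to 55 mm; its underside is at 63 mm, its top at 68 mm. Inner width 100 mm; a back wall 30 mm high at x 80 to 85 mm. No floor: the scoop stands on the counter.
- scoop: Loose red scoop holding four balls, 0.14 kg, in the bay spout first. Origin on its underside, z up, x to the spout. Body x -50 to 55 mm, y -35 to 35; side walls 36 high. Floor 3 thick from x -40 to 5, then a ramp rising at 22 degrees to the lip. 27 mm of air between its side walls and the roof: it can be raised 10 mm, then drawn straight out along the bay's -x by 70 mm or more.
- scoop_handle (a point): Middle of the top edge of the scoop's handle, at (-45, 0, 110) mm in the scoop's frame. The handle is an upright plate at the end away from the spout, 10 mm thick (scoop x -50 to -40), 44 mm wide (y), top 110 mm above the underside; grip it across the 10 mm, along the scoop's x, above the roof's height. At the start it stands about 30 mm in front of the roof's edge.
- scoop_lip (a point): Middle of the scoop's lip, the top edge of the ramp that the balls roll over, at (55, 0, 23) mm in the scoop's frame. Tipped spout-down by 45 to 50 degrees, the balls roll out over it.
- tub: Fixed orange round open tub, 60 mm high, outer radius 75 mm at the rim and 66 mm at the foot, wall 4 mm, floor 5 mm thick. Origin at the centre of its underside.
- stamp: Bystander: black self-inking stamp, 60 by 42 mm, 94 mm tall. Origin at the centre of its underside.
- tickets: Bystander: block of tickets, 60 (x) by 100 (y) by 30 mm. Origin at the centre of its underside.
- tin: Bystander: round red tin, 68 mm across, 27 mm tall. Origin at the centre of its underside.
- ball0: Loose yellow draw ball, 22 mm across, 12 g, in the scoop at the start. Origin at its centre.
- ball1: Loose green draw ball, 22 mm across, 12 g, in the scoop at the start. Origin at its centre.
- ball2: Loose white draw ball, 22 mm across, 12 g, in the scoop at the start. Origin at its centre.
- ball3: Loose blue draw ball, 22 mm across, 12 g, in the scoop at the start. Origin at its centre.
There are look-alikes about, which are no part of the job. Of the things like the bay, leave any that is black or green; of the rest the larger one is meant.

How it is judged:
By the outcome, as a careful person would: the job done as asked, in the order asked, and still so for the second after the job is handed in, with the robot touching nothing.
It also fails if it takes over 67 s, if anything falls off the work surface, if the arm or the gripper's body presses on something with over 40 N, if the wrist force passes 120 N, or if a joint passes its speed limit or range.

ROBOT

A 6-joint arm with a two-finger parallel gripper is mounted at the origin on the work surface. World frame = base frame: x ahead of the robot, y to its left, z up, the work surface at z = 0. Lengths are in m, angles in degrees, forces in N, time in s.
With the tool pointing down it reaches from about 0.3 to 0.75 m from the base axis. Payload 8.5 kg.
Tool frame: the origin (TCP) lies at the very end of the fingers, on their centre line; the grasp point (between the pads) lies 19 mm behind it; z points along the fingers, y is the line along which they close (so a half turn about z gives the same grasp; the last joint's range is limited). The gripper opens to 85 mm and grips with 20 to 120 N. Pads are 22 mm wide; open, the fingers measure 114 mm over their backs; the gripper's body (76 mm by 85 mm) begins 54 mm behind the grasp point. The pads swing forward as they close: fully open they stand 13 mm farther back than shut.
Start: joints at [53.153, 21.807, 74.336, -0, 83.858, -12.336], TCP at [0.228, 0.5, 0.231] pointing down, gripper open.
Joint ranges: [-178.18, 178.18], [-50.72, 133.34], [12.68, 142.11], [-81.47, 261.47], [9.98, 163.14], [-165.26, 165.26]. Speed limits (degrees/s): [136.94, 136.94, 180, 180, 180, 180].

INTERFACE

Orientations are given as a 3x3 rotation matrix whose columns are the frame's x, y, z axes.
In Python, from rig import env, optics, spotter gives the robot as it stands.
- The arm moves only by the shell command python3 -m crank 'ROWS' [FORCE]. ROWS is JSON, one flat list of numbers, 5 for each row, row after row: the finger opening in cm, from 0 to 8.54, then the shift along the tool's x, y, z in cm, then the turn about the tool's z in rad. A call has exactly 8 rows; each row shifts and turns the commanded pose from where the row before left it, along the tool's axes as they then stand; what a row does not reach is not made up. A row lasts 1/12 s, in which the tool goes at most 41.7 mm and 7.16 degrees, less where a joint would pass 70% of its speed; a pose out of reach is approached as far as the arm can. A call is refused whole if a number of a shift passes 4.17 or a number of a turn 0.125, either way. A call with a gripper value outside its range is refused whole. The fingers move at their own pace and stop on an object; FORCE is the grip in N (left out, the last holds). Time passes only in rows, so rows that do not move let the fingers close, or fill a call up. It gives the time, the measured TCP pose, the force, the opening and the grip force at its end, in the units of the state.
- env.observe(): the state, without advancing time (a new reading comes with each control period).
- optics.get_image(name): name is "scene" or "top" or "wrist"; returns a dict with "color" (420x560x3 uint8, red, green, blue), "intrinsics" (3x3 intrinsics, pixels), "distortion" ([k1, k2, p1, p2, k3] as OpenCV has them; the pictures are not rectified), "pose" (4x4, takes a point from camera to world coordinates). Camera axes: x right, y up, looking along -z (the intrinsics and any distortion apply to the point x, -y, -z); pixel columns grow to the right and rows downward; lengths in m; the calibration is good to about 2 mm. A picture is of the moment at which its call begins. There is no depth.
- env.close_job(): hands the job in; it is judged then, once.
Trained networks look in a picture, given as the dict that the camera call returned (one of the last four; its "shot" number tells which), for a name from the list of things; names that differ only in an ending like _2 or _b are one class to them, and where a whole thing is asked for, a point or a joint stands for the part that bears it (a point fixed in the world has none). Each returns a list of dicts, best first, with "score" (0 to 1); they miss things now and then, are a little off and sometimes report something else, mostly with a low value. They report only what shows in the picture. A call takes as long as a camera call. They do not tell look-alikes from the thing itself.
- spotter.look_for(picture, query): "at" ([column, row] as shares, 0 to 1, of the picture: columns of its width, rows of its height, amid what is visible of it).
The state is a dict: "time_s": time; "q": joint angles; "qvel": joint speeds; "joint_efforts": joint torques, N m; "position": TCP position; "tool_rot": TCP orientation; "ft_force": force on the tool from outside, world axes, zero at the start; "wrist_torque": the same for the moment, N m; "grip_width": finger opening in m; "gripper_force": force on a finger pad.
Only numpy, scipy, OpenCV 4.12 (cv2) and the standard library are available. Lean on these libraries where they do the work, as an engineer would, in place of code of your own. Each camera call takes 0.05 s, during which the arm holds its last target. There are 200 camera calls.

## Working session

There is one attempt and no reset: what is moved stays moved. The work goes in short steps, Python scripts to look and compute and a shell command to move; the robot and the scene stay as the last step left them, time stands still between calls to the robot, and variables do not carry over. Pictures are saved under pics/ and viewed, at most 10 in all, crops included, and the job is handed in when it is done.

```bash
ls; mkdir -p pics; cat > h.py <<'E'
import numpy as np, cv2
from rig import env, optics, spotter
def save(name, pic): cv2.imwrite(f'pics/{name}.png', pic['color'][:,:,::-1])
def ray(pic, px):
    K=np.array(pic['intrinsics']);D=np.array(pic['distortion']);T=np.array(pic['pose'])
    u=cv2.undistortPoints(np.array([[px]],float),K,D)[0,0]
    return T[:3,3], T[:3,:3]@np.array([u[0],-u[1],-1])
def at_z(pic,px,z):
    o,d=ray(pic,px); return o+d*(z-o[2])/d[2]
def proj(pic,P):
    K=np.array(pic['intrinsics']);D=np.array(pic['distortion']);T=np.array(pic['pose'])
    p=(np.array(P,float).reshape(-1,3)-T[:3,3])@T[:3,:3]; p=p*[1,-1,-1]
    return cv2.projectPoints(p,np.zeros(3),np.zeros(3),K,D)[0][:,0]
def tri(obs):
    A=np.zeros((3,3));b=np.zeros(3)
    for pic,px in obs:
        o,d=ray(pic,px);d=d/np.linalg.norm(d);M=np.eye(3)-np.outer(d,d);A+=M;b+=M@o
    return np.linalg.solve(A,b)
E
python3 - <<'E'
from h import *
np.set_printoptions(precision=4,suppress=True)
s=env.observe();print(s['position'],s['tool_rot'],s['time_s'],s['ft_force'])
P={n:optics.get_image(n) for n in('scene','top','wrist')}
for n,p in P.items():
    print(n,p['pose'][:3],p['intrinsics'][0])
cv2.imwrite('pics/a.png',cv2.resize(np.vstack([P['scene']['color'],P['top']['color']])[:,:,::-1],None,fx=.71,fy=.71))
save('scene0',P['scene']);save('top0',P['top'])
for n in('scene','top'):
    for q in 'carton mat bay scoop scoop_handle scoop_lip tub stamp tickets tin'.split():
        print(n,q,[(round(r['score'],2),np.round(np.array(r['at'])*[560,420],1)) for r in spotter.look_for(P[n],q)][:4])
E
```

```text
pics
[0.228  0.5002 0.2307] [[-0.9099  0.4149 -0.0009]
 [ 0.4149  0.9099 -0.0012]
 [ 0.0003 -0.0015 -1.    ]] 0.0 [-0.6288 -0.0562 -0.2786]
scene [[-0.8247 -0.4281  0.3695  0.8983]
 [ 0.5655 -0.6322  0.5296  0.5994]
 [ 0.0069  0.6458  0.7635  0.8945]] [495.5219   0.     278.3028]
top [[ 0.0285  0.9985 -0.0459  0.4599]
 [-0.9996  0.0288  0.0057  0.0801]
 [ 0.007   0.0457  0.9989  1.366 ]] [491.7476   0.     271.4678]
wrist [[ 0.4156 -0.874  -0.2519  0.1634]
 [ 0.9095  0.3986  0.1176  0.5291]
 [-0.0024 -0.278   0.9606  0.3724]] [295.7875   0.     281.6192]
scene carton [(0.76, array([274.6, 225.9]))]
scene mat [(0.68, array([371.2, 308.2]))]
scene bay [(0.91, array([225.8, 256. ])), (0.85, array([275.5, 307.2])), (0.69, array([360.1, 228.4])), (0.61, array([310.7, 189.1]))]
scene scoop [(0.6, array([258.9, 240.8])), (0.33, array([241.2, 362.2]))]
scene scoop_handle [(0.94, array([256.7, 241.7]))]
scene scoop_lip [(0.71, array([257.2, 242.3])), (0.34, array([274.4, 226.9]))]
scene tub [(0.58, array([226.9, 154.8])), (0.41, array([324.9, 407.1]))]
scene stamp [(0.61, array([250.9, 245.6])), (0.59, array([242.4, 360.4]))]
scene tickets [(0.98, array([149.3, 195. ]))]
scene tin [(0.71, array([324.8, 407.6]))]
top carton [(0.64, array([281.2, 208.8]))]
top mat [(0.61, array([194.8, 234.7]))]
top bay [(0.82, array([249.1, 270. ])), (0.78, array([290.9, 166.3])), (0.69, array([284.5, 191.2])), (0.6, array([230.6, 177.2]))]
top scoop [(0.53, array([283.1, 190.4]))]
top scoop_handle [(0.73, array([282. , 189.8]))]
top scoop_lip [(0.83, array([282.8, 190.7])), (0.61, array([209.5, 132.7]))]
top tub [(0.96, array([384.7, 232.1]))]
top stamp [(0.71, array([209.6, 134.4])), (0.2, array([283. , 190.8]))]
top tickets [(0.76, array([387. , 150.9]))]
top tin [(0.78, array([155.1, 159.9])), (0.66, array([207.6, 135.6]))]
```

```bash
python3 -m crank --help 2>&1 | head -20
```

```text
invalid input: not JSON, or not a number
```

View pics/a.png

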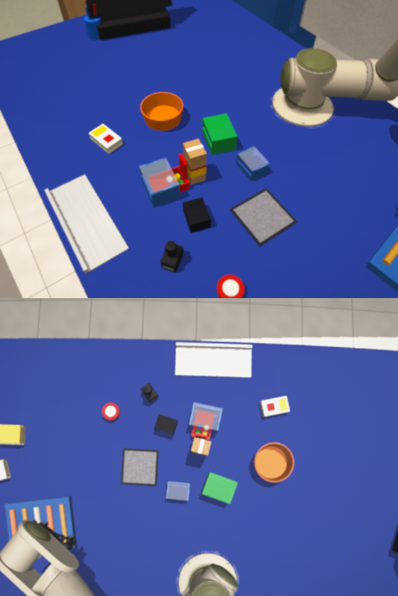

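```bash
python3 - <<'E'
import cv2
t=cv2.imread('pics/top0.png')[95:305,140:440]
cv2.imwrite('pics/topc.png',cv2.resize(t,(800,560),interpolation=cv2.INTER_CUBIC))
E
```

```text
(no output)
```

View pics/topc.png

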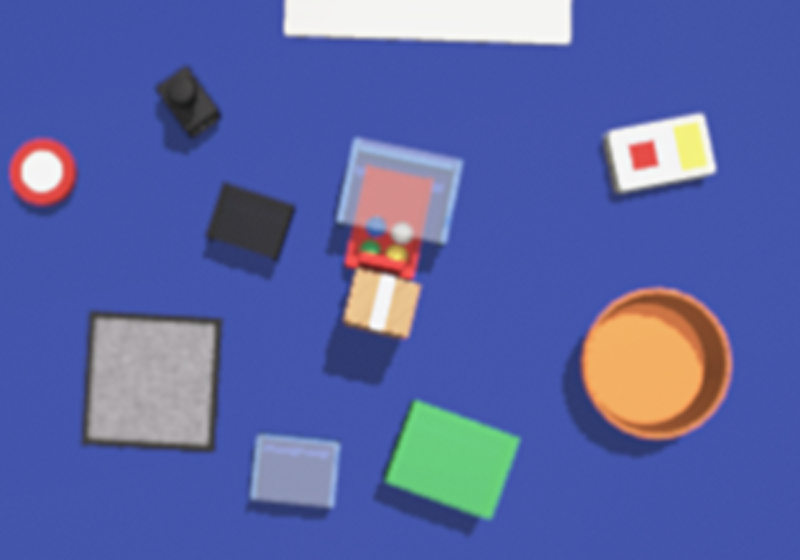

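The crop is of the top view, with crop pixel = (full − (140, 95)) × 2.667. The bay-like things, in full-image pixels, are:
- black box at (234,178): excluded by colour
- green box at (309,267): excluded by colour
- small blue at (250,271): the smaller blue one
- large blue at (290,167): chosen, since it holds the red scoop with its balls and the carton stands before the handle

The mat is at (197,238), on the robot's left. The tub is at (386,231), on the right.

```bash
python3 - <<'E'
from h import *
np.set_printoptions(precision=4,suppress=True)
top=optics.get_image('top'); sc=optics.get_image('scene')
f=lambda c: (np.array(c)/2.667+[140,95])
def fit(cs,z,n):
    P=np.array([at_z(top,f(c),z) for c in cs]);print(n,P.mean(0),'edges',[round(np.linalg.norm(P[i]-P[(i+1)%4])*1e3,1) for i in range(4)])
    # edge order: 0->1 is far edge left->right(-y), 
    x=(P[0]+P[1]-P[2]-P[3]);x/=np.linalg.norm(x);y=P[0]+P[3]-P[1]-P[2];print('  yaw x',np.degrees(np.arctan2(x[1],x[0])),'yaw y',np.degrees(np.arctan2(-y[0],y[1])))
    return P
B=fit([(355,138),(463,158),(447,243),(337,222)],.068,'bay')
C=fit([(358,265),(420,281),(408,338),(344,320)],.130,'carton')
M=fit([(91,312),(222,319),(214,451),(82,444)],.003,'mat')
tub=at_z(top,f((657,363)),.06);print('tub',tub)
hand=at_z(top,f((380,265)),.11);print('handle',hand)
for q in('ball0','ball1','ball2','ball3','scoop_handle'):
    for n,p in(('top',top),('scene',sc)):
        r=spotter.look_for(p,q)
        if r: u=np.array(r[0]['at'])*[560,420];print(q,n,r[0]['score'],u,at_z(p,u,.11 if 'h' in q else .016))
# overlay
def draw(im,p,P,c):
    cv2.polylines(im,[np.round(proj(p,P)*4*16).astype(int)],True,c,1,cv2.LINE_AA,4)
out=[]
for p,(x0,y0) in((top,(180,120)),(sc,(170,180))):
    im=cv2.resize(p['color'][:,:,::-1],None,fx=4,fy=4,interpolation=cv2.INTER_CUBIC)
    for P in(B,C,M):draw(im,p,P,(0,255,0))
    D=C.copy();D[:,2]=0;draw(im,p,D,(255,255,0))
    a=np.linspace(0,6.28,40);draw(im,p,np.c_[tub[0]+.075*np.cos(a),tub[1]+.075*np.sin(a),a*0+.06],(0,255,255))
    out.append(im)
top_c=out[0][480:1080,640:1440]; sc_c=out[1][720:1320,720:1520]
cv2.imwrite('pics/o1.png',np.hstack([cv2.resize(top_c,(400,300)),cv2.resize(sc_c,(400,300))]))
cv2.imwrite('pics/o2.png',sc_c)
E
```

```text
bay [0.6386 0.0264 0.068 ] edges [np.float64(109.7), np.float64(86.8), np.float64(111.3), np.float64(86.2)]
  yaw x -9.8055730940852 yaw y -8.997616647254649
carton [0.5244 0.0432 0.13  ] edges [np.float64(60.5), np.float64(55.1), np.float64(62.7), np.float64(53.7)]
  yaw x -11.486672075243572 yaw y -13.466663802936282
mat [0.4404 0.2765 0.003 ] edges [np.float64(137.2), np.float64(137.2), np.float64(137.8), np.float64(137.6)]
  yaw x -1.773279385817137 yaw y -1.3069203327164411
tub [ 0.4738 -0.2358  0.06  ]
handle [0.5599 0.046  0.11  ]
scoop_handle top 0.89 [282.128 191.604] [0.567  0.0471 0.11  ]
scoop_handle scene 0.98 [256.424 242.802] [0.5933 0.0874 0.11  ]
```

View pics/o2.png

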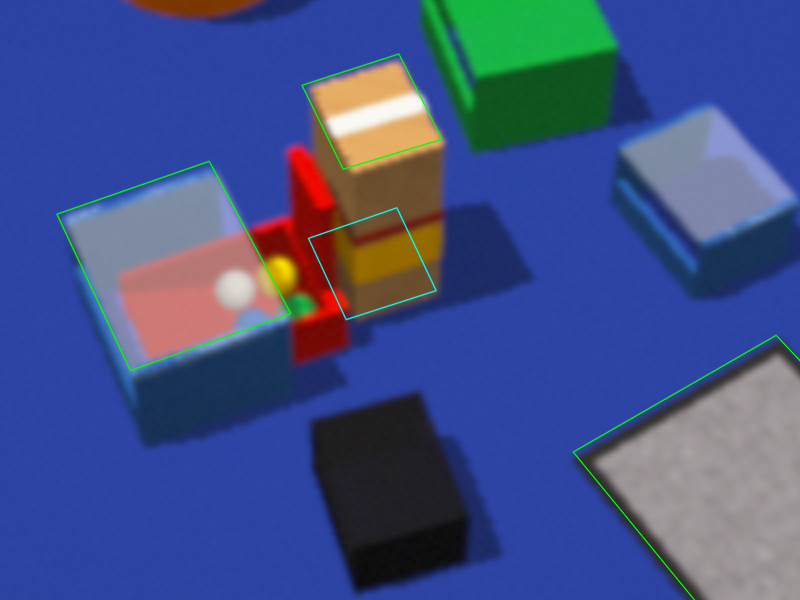

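The overlay shows the models about 2 px (3 mm) off in the scene view. Actual carton top corners there are about (308,92), (400,62), (441,140), (350,170) and bay roof corners about (65,222), (210,168), (290,318), (133,375), in 4× crop pixels. I'll combine both cameras.

```bash
python3 - <<'E'
from h import *
np.set_printoptions(precision=4,suppress=True)
sc=optics.get_image('scene');top=optics.get_image('top')
f=lambda c: np.array(c)/4+[180,180]
def rep(n,cs,z):
    P=np.array([at_z(sc,f(c),z) for c in cs]);print(n,P.mean(0),P[:,:2].tolist() and np.round(P[:,:2],4).tolist(),[round(np.linalg.norm(P[i]-P[(i+1)%len(P)])*1e3,1) for i in range(len(P))])
rep('bay',[(65,222),(210,168),(290,318),(133,375)],.068)
rep('carton',[(308,92),(400,62),(441,140),(350,170)],.13)
rep('handle top mid',[(291,148),(304,148),(338,203),(328,207)],.11)
rep('mat corner',[(580,455),(776,344)],.003)
g=lambda c: np.array(c)/2.667+[140,95]
print('handle top cam', [at_z(top,g(c),.11) for c in((350,262),(415,276))])
p=spotter.look_for(top,'scoop')[0]; print(p)
# mat in scene by detector and threshold for tub
for n,q in(('scene','tub'),('scene','mat')):
    for r in spotter.look_for(sc,q): u=np.array(r['at'])*[560,420];print(q,r['score'],u,at_z(sc,u,.003 if q=='mat' else .03))
hsv=cv2.cvtColor(sc['color'],cv2.COLOR_RGB2HSV);m=cv2.inRange(hsv,(5,150,90),(18,255,255))
n,l,st,ce=cv2.connectedComponentsWithStats(m);i=[k for k in range(1,n) if st[k,4]>800];print(st[i],ce[i])
# left/right extremes of tub rim in scene
k=max(i,key=lambda k:st[k,4]);ys,xs=np.nonzero(l==k);u=((xs.min()+xs.max()+1)/2-.5, ys[xs==xs.min()].mean()/2+ys[xs==xs.max()].mean()/2);print('tub scene',u,at_z(sc,u,.06),[at_z(sc,(xs.min(),ys[xs==xs.min()].mean()),.06),at_z(sc,(xs.max(),ys[xs==xs.max()].mean()),.06)])
E
```

```text
bay [0.6394 0.0309 0.068 ] [[0.6717, -0.0277], [0.5892, -0.0165], [0.6066, 0.0913], [0.6898, 0.0766]] [np.float64(83.3), np.float64(109.1), np.float64(84.5), np.float64(105.9)]
carton [0.5246 0.0469 0.13  ] [[0.5442, 0.0144], [0.4929, 0.0237], [0.5061, 0.0795], [0.5552, 0.0701]] [np.float64(52.2), np.float64(57.4), np.float64(50.0), np.float64(56.8)]
handle top mid [0.5633 0.0496 0.11  ] [[0.5633, 0.0268], [0.5577, 0.0306], [0.5632, 0.0708], [0.5688, 0.0701]] [np.float64(6.7), np.float64(40.6), np.float64(5.6), np.float64(43.7)]
mat corner [0.4399 0.212  0.003 ] [[0.5056, 0.2096], [0.3742, 0.2144]] [np.float64(131.5), np.float64(131.5)]
handle top cam [array([0.562 , 0.0748, 0.11  ]), array([0.5503, 0.0121, 0.11  ])]
{'at': [0.505, 0.4529], 'score': 0.71}
tub 0.88 [229.32 155.61] [ 0.4684 -0.2377  0.03  ]
mat 0.62 [371.112 305.214] [0.4441 0.2845 0.003 ]
[[ 198  130   60   54 2522]] [[228.0052 155.6883]]
tub scene (np.float64(227.5), np.float64(150.75)) [ 0.4781 -0.2264  0.06  ] [array([ 0.5383, -0.2682,  0.06  ]), array([ 0.4179, -0.1846,  0.06  ])]
```

Combined estimates:

| Thing | Position (m) | Yaw |
|---|---|---|
| carton | (0.5245, 0.045) | −12° |
| bay centre | (0.639, 0.029) | −9° |
| scoop handle | ≈ (0.563, 0.046) | not separately measured |
| tub | (0.476, −0.231) | – |
| mat | (0.440, 0.279) | not needed |

Edge lengths are within a few mm of the given sizes. I'll move above the carton now.

```bash
cat >> h.py <<'E'
def to(target, yaw, n=1):
    """print turn (rad about tool z) and shift (cm) in tool axes after that turn; yaw = angle of tool y from world y, deg"""
    s=env.observe();R=np.array(s['tool_rot']);p=np.array(s['position'])
    cur=np.degrees(np.arctan2(-R[0,1],R[1,1]));dy=(yaw-cur+180)%360-180
    t=-np.radians(dy);c,sn=np.cos(t),np.sin(t)
    R2=R@np.array([[c,-sn,0],[sn,c,0],[0,0,1]])
    d=R2.T@(np.array(target)-p)*100
    print('t',round(s['time_s'],2),'pos',np.round(p,4),'yaw',round(cur,1),'tilt',np.round(R[:,2],3),'turn',round(t,3),'shift cm',np.round(d,2),'norm',round(np.linalg.norm(d),1),'F',np.round(s['ft_force'],1),'w',round(s['grip_width'],4),'gf',round(s['gripper_force'],1))
E
python3 -m crank '[8.5,0,0,0,-0.114, 8.5,0,0,0,-0.114, 8.5,-2.7,-2.75,0,0, 8.5,-2.7,-2.75,0,0, 8.5,-2.7,-2.75,0,0, 8.5,-2.7,-2.75,0,0, 8.5,-2.7,-2.75,0,0, 8.5,-2.7,-2.75,0,0]' 40
python3 -m crank '[8.5,-2.7,-2.75,0,0, 8.5,-2.7,-2.75,0,0, 8.5,-2.7,-2.75,0,0, 8.5,-2.7,-2.75,0,0, 8.5,-2.7,-2.75,0,0, 8.5,-2.7,-2.75,0,0, 8.5,-2.7,-2.75,0,0, 8.5,0,0,0,0]'
python3 - <<'E'
from h import *
to((.5245,.045,.22),-12)
w=optics.get_image('wrist');save('w1',w)
E
```

```text
time_s: 2.67
position: [0.3548, 0.3049, 0.2315]
tool_rot: [[-0.98, 0.198, 0.0], [0.198, 0.98, 0.0], [-0.0, 0.0, -1.0]]
ft_force: [0.4, 0.4, 0.2]
grip_width: 0.0848
gripper_force: 0.0
time_s: 3.33
position: [0.5043, 0.0754, 0.2309]
tool_rot: [[-0.979, 0.204, 0.001], [0.204, 0.979, -0.001], [-0.001, -0.001, -1.0]]
ft_force: [-0.6, 0.4, -0.2]
grip_width: 0.085
gripper_force: 0.0
t 3.33 pos [0.5043 0.0754 0.2309] yaw -11.8 tilt [ 0.001 -0.001 -1.   ] turn 0.004 shift cm [-2.61 -2.55  1.1 ] norm 3.8 F [-0.6  0.4 -0.2] w 0.085 gf 0.0
```

View pics/w1.png

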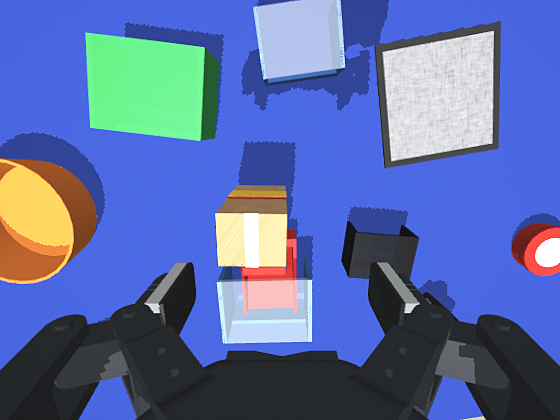

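The wrist view shows the carton top at (217..288, 211..267), the bay roof at (218..311, 278..343), and the mat corners at (375,45), (500,23), (498,149), (386,167). I'll use these as a third measurement.

```bash
python3 - <<'E'
from h import *
np.set_printoptions(precision=4,suppress=True)
w=optics.get_image('wrist')
def rep(n,cs,z):
    P=np.array([at_z(w,c,z) for c in cs]);print(n,P.mean(0),np.round(P[:,:2],4).tolist(),[round(np.linalg.norm(P[i]-P[(i+1)%len(P)])*1e3,1) for i in range(len(P))])
rep('carton',[(217,213),(286,211),(288,265),(219,267)],.13)
rep('bay',[(218,279),(306,277),(311,342),(222,343)],.068)
rep('mat',[(375,45),(500,23),(498,149),(386,167)],.003)
rep('handle edge',[(289,233),(297,231)],.11)
to((.5245,.045,.095),-12)
E
```

```text
carton [0.5196 0.0471 0.13  ] [[0.4897, 0.0231], [0.4999, 0.0811], [0.5497, 0.0728], [0.539, 0.0115]] [np.float64(58.9), np.float64(50.4), np.float64(62.2), np.float64(50.6)]
bay [0.6331 0.0285 0.068 ] [[0.5805, -0.0141], [0.5984, 0.0852], [0.687, 0.0752], [0.6663, -0.0324]] [np.float64(100.8), np.float64(89.1), np.float64(109.5), np.float64(87.7)]
mat [0.4381 0.2795 0.003 ] [[0.366, 0.2118], [0.3716, 0.3505], [0.5104, 0.3468], [0.5046, 0.2089]] [np.float64(138.8), np.float64(138.9), np.float64(138.0), np.float64(138.6)]
handle edge [0.5269 0.0826 0.11  ] [[0.5271, 0.0787], [0.5267, 0.0864]] [np.float64(7.8), np.float64(7.8)]
t 3.43 pos [0.5016 0.0794 0.231 ] yaw -11.6 tilt [-0.001  0.    -1.   ] turn 0.007 shift cm [-2.97 -2.89 13.6 ] norm 14.2 F [-0.3  0.   0.5] w 0.085 gf 0.0
```

```bash

python3 -m crank '[8.5,-1.4,-1.45,0,0, 8.5,-1.4,-1.45,0,0, 8.5,0,0,2,0, 8.5,0,0,3,0, 8.5,0,0,3,0, 8.5,0,0,3,0, 8.5,0,0,2.6,0, 8.5,0,0,0,0]' 40
python3 -m crank '[5,0,0,0,0, 5,0,0,0,0, 5,0,0,0,0, 5,0,0,0,0, 5,0,0,0,0, 5,0,0,0,0, 5,0,0,0,0, 5,0,0,0,0]' 40
python3 - <<'E'
from h import *
to((.523,.0455,.095),-11)
E
```

```text
time_s: 4.1
position: [0.52, 0.048, 0.0914]
tool_rot: [[-0.98, 0.197, -0.009], [0.197, 0.98, 0.001], [0.009, -0.0, -1.0]]
ft_force: [-0.6, 0.5, -0.4]
grip_width: 0.0854
gripper_force: 0.0
time_s: 4.77
position: [0.5238, 0.0465, 0.0974]
tool_rot: [[-0.98, 0.198, 0.004], [0.199, 0.98, -0.0], [-0.004, 0.001, -1.0]]
ft_force: [-0.8, -0.6, 8.4]
grip_width: 0.0618
gripper_force: 44.4
t 4.77 pos [0.5238 0.0465 0.0974] yaw -11.4 tilt [ 0.004 -0.    -1.   ] turn -0.008 shift cm [ 0.06 -0.11  0.24] norm 0.3 F [-0.8 -0.6  8.4] w 0.0618 gf 44.4
```

```bash

python3 -m crank '[5,0,0,-0.7,0, 5,0,0,-1.3,0, 5,0,0,-2.5,0, 5,0,0,-2.5,0, 5,0,0,-2,0, 5,0,0,-1,0, 5,0.4,0.65,0,0, 5,1.2,2,0,0]' 40
python3 -m crank '[5,1.6,2.65,0,0, 5,1.6,2.65,0,0, 5,1.6,2.65,0,0, 5,1.6,2.65,0,0, 5,1.6,2.65,0,0, 5,1.6,2.65,0,0, 5,1.1,1.8,0,0, 5,0.5,0.85,0,0]'
python3 -m crank '[5,0,0,0,0, 5,0,0,0,0, 5,0,0,0,0, 5,0,0,0,0, 5,0,0,0,0, 5,0,0,0,0, 5,0,0,0,0, 5,0,0,0,0]'
python3 - <<'E'
from h import *
to((.439+.0013,.279+.0005,.0984),-11)
w=optics.get_image('wrist');t=optics.get_image('top')
cv2.imwrite('pics/w2.png',np.hstack([w['color'][::1,:,::-1][:,100:500],cv2.resize(t['color'][95:305,140:340,::-1],(400,420))]))
E
```

```text
time_s: 5.43
position: [0.5129, 0.0745, 0.1957]
tool_rot: [[-0.98, 0.201, 0.001], [0.201, 0.98, -0.001], [-0.002, -0.0, -1.0]]
ft_force: [0.8, 0.1, -3.3]
grip_width: 0.0614
gripper_force: 45.0
time_s: 6.1
position: [0.4374, 0.282, 0.1947]
tool_rot: [[-0.981, 0.196, -0.002], [0.196, 0.981, 0.0], [0.002, -0.0, -1.0]]
ft_force: [0.1, 0.4, -3.9]
grip_width: 0.0615
gripper_force: 45.2
time_s: 6.77
position: [0.4397, 0.2793, 0.1953]
tool_rot: [[-0.98, 0.199, 0.0], [0.199, 0.98, -0.0], [-0.0, -0.0, -1.0]]
ft_force: [0.0, -0.1, -3.2]
grip_width: 0.0617
gripper_force: 45.1
t 6.77 pos [0.4397 0.2793 0.1953] yaw -11.5 tilt [ 0. -0. -1.] turn -0.008 shift cm [-0.06  0.03  9.69] norm 9.7 F [ 0.  -0.1 -3.2] w 0.0617 gf 45.1
```

View pics/w2.png

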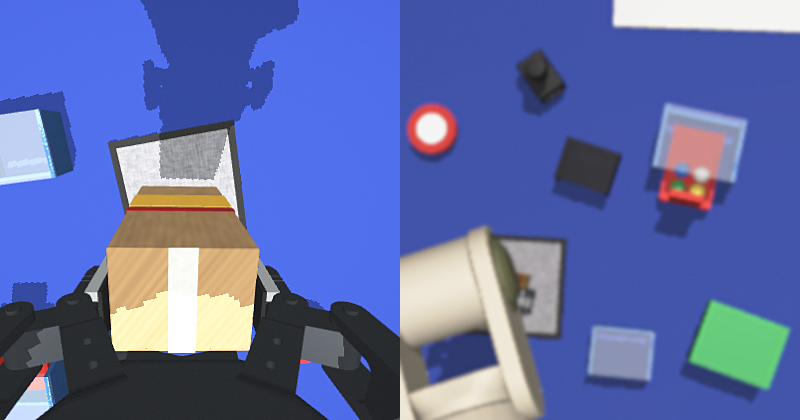

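The carton is held upright over the mat (wrist view, carton at (110..258, 190..352), mat behind it) and the scoop stands undisturbed. I'll lower it.

```bash

python3 -m crank '[5,0,0,1.5,0, 5,0,0,2.5,0, 5,0,0,2.2,0, 5,0,0,1.5,0, 5,0,0,0.9,0, 5,0,0,0.4,0, 5,0,0,0.2,0, 5,0,0,0.1,0]' 40
python3 -m crank '[5,0,0,0.1,0, 5,0,0,0,0, 5,0,0,0,0, 5,0,0,0,0, 5,0,0,0,0, 5,0,0,0,0, 5,0,0,0,0, 5,0,0,0,0]'
E=1; python3 - <<'E'
from h import *
to((.439,.279,.0984),-11)
E
```

```text
time_s: 7.53
position: [0.4399, 0.2797, 0.1028]
tool_rot: [[-0.98, 0.198, 0.001], [0.198, 0.98, 0.0], [-0.001, 0.001, -1.0]]
ft_force: [0.2, 0.7, -3.3]
grip_width: 0.0616
gripper_force: 45.1
time_s: 8.2
position: [0.4396, 0.2796, 0.1013]
tool_rot: [[-0.98, 0.198, -0.0], [0.198, 0.98, -0.0], [0.0, -0.0, -1.0]]
ft_force: [-0.8, 0.5, -3.4]
grip_width: 0.0617
gripper_force: 45.1
t 8.2 pos [0.4396 0.2796 0.1013] yaw -11.4 tilt [-0. -0. -1.] turn -0.008 shift cm [ 0.04 -0.07  0.29] norm 0.3 F [-0.8  0.5 -3.4] w 0.0617 gf 45.1
```

Not yet touching (force −3.3 N, which is the carton's weight), so I'll go on down in small steps.

```bash

python3 -m crank '[5,0,0,0.1,0, 5,0,0,0,0, 5,0,0,0.1,0, 5,0,0,0,0, 5,0,0,0.05,0, 5,0,0,0,0, 5,0,0,0,0, 5,0,0,0,0]'
E=1; python3 - <<'E'
from h import *
to((.439,.279,.0984),-11)
E
```

```text
time_s: 8.87
position: [0.4399, 0.2795, 0.1004]
tool_rot: [[-0.98, 0.198, 0.002], [0.198, 0.98, 0.0], [-0.002, 0.001, -1.0]]
ft_force: [-3.3, -3.8, 12.3]
grip_width: 0.0617
gripper_force: 46.4
t 8.87 pos [0.4399 0.2795 0.1004] yaw -11.4 tilt [ 0.002  0.    -1.   ] turn -0.008 shift cm [ 0.08 -0.07  0.2 ] norm 0.2 F [-3.3 -3.8 12.3] w 0.0617 gf 46.4
```

```bash

python3 -m crank '[5,0,0,-0.12,0, 5,0,0,0,0, 6.5,0,0,0,0, 6.8,0,0,0,0, 7.5,0,0,0,0, 8.5,0,0,0,0, 8.5,0,0,0,0, 8.5,0,0,0,0]'
python3 -m crank '[8.5,0,0,-1,0, 8.5,0,0,-2.5,0, 8.5,0,0,-2.5,0, 8.5,0,0,-2.5,0, 8.5,0,0,-2.5,0, 8.5,0,0,-2,0, 8.5,0,0,-1,0, 8.5,0,0,0,0]'
E=1; python3 - <<'E'
from h import *
to((.52,.05,.23),0)
w=optics.get_image('wrist');t=optics.get_image('top')
cv2.imwrite('pics/w3.png',np.hstack([cv2.resize(w['color'][:,:,::-1],(400,300)),cv2.resize(t['color'][120:225,230:370,::-1],(400,300),interpolation=cv2.INTER_CUBIC)]))
E
```

```text
time_s: 9.53
position: [0.4396, 0.2796, 0.1]
tool_rot: [[-0.98, 0.198, -0.0], [0.198, 0.98, 0.0], [0.0, 0.0, -1.0]]
ft_force: [0.9, -0.0, 0.8]
grip_width: 0.0849
gripper_force: 0.0
time_s: 10.2
position: [0.4403, 0.2799, 0.2423]
tool_rot: [[-0.98, 0.198, 0.004], [0.198, 0.98, 0.002], [-0.004, 0.002, -1.0]]
ft_force: [0.5, -1.0, 0.3]
grip_width: 0.0851
gripper_force: 0.0
t 10.2 pos [0.4403 0.2799 0.2423] yaw -11.4 tilt [ 0.004  0.002 -1.   ] turn -0.2 shift cm [ -7.97 -22.99   1.23] norm 24.4 F [ 0.5 -1.   0.3] w 0.0851 gf 0.0
```

View pics/w3.png

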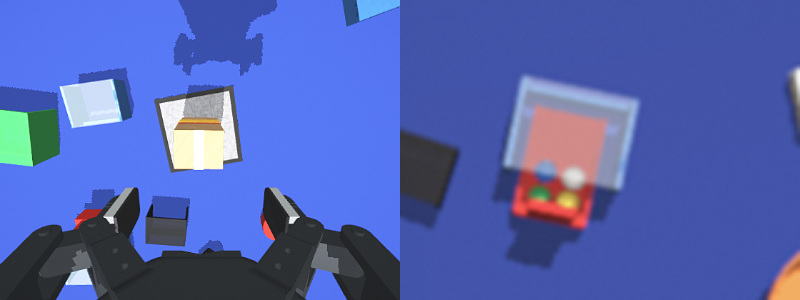

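The carton stands on the mat and the scoop stands clear in the bay, its handle near full top pixel (282,192).

My rows can only turn about the tool's z, so I can't command a tip. Instead I'll grip the handle across its 44 mm, so the pads' line is the tipping axis. Then I'll let the scoop pivot in the pads by pushing its spout end against the inside of the tub wall. Next I'll go over the handle and measure.

```bash

python3 -m crank '[8.5,-0.9,-1.3,0,0, 8.5,-1.9,-2.9,0,0, 8.5,-2,-3.1,0,0, 8.5,-2,-3.1,0,0, 8.5,-2,-3.1,0,0, 8.5,-2,-3.1,0,0, 8.5,-1.6,-2.6,0,0, 8.5,-0.8,-1.3,0,0]'
python3 -m crank '[8.5,0,0,0,0, 8.5,0,0,0,0, 8.5,0,0,0,0, 8.5,0,0,0,0, 8.5,0,0,0,0, 8.5,0,0,0,0, 8.5,0,0,0,0, 8.5,0,0,0,0]'
E=1; python3 - <<'E'
from h import *
np.set_printoptions(precision=4,suppress=True)
to((.53,.05,.23),-11)
P={n:optics.get_image(n) for n in('wrist','scene','top')}
for n in P:
  for q in('scoop_handle',):
    r=spotter.look_for(P[n],q)
    if r: u=np.array(r[0]['at'])*[560,420];print(n,r[0]['score'],u)
w=P['wrist'];save('w4',w)
x0,y0=180,190
cv2.imwrite('pics/w4c.png',cv2.resize(w['color'][190:340,180:380,::-1],(800,600),interpolation=cv2.INTER_CUBIC))
E
```

```text
time_s: 10.97
position: [0.5288, 0.0492, 0.2383]
tool_rot: [[-0.98, 0.201, -0.003], [0.201, 0.98, -0.0], [0.002, -0.001, -1.0]]
ft_force: [0.1, 0.2, -0.4]
grip_width: 0.0847
gripper_force: 0.0
time_s: 11.63
position: [0.5282, 0.0528, 0.2401]
tool_rot: [[-0.98, 0.198, 0.0], [0.198, 0.98, -0.0], [-0.0, 0.0, -1.0]]
ft_force: [0.5, -0.3, 1.2]
grip_width: 0.085
gripper_force: 0.0
t 11.63 pos [0.5282 0.0528 0.2401] yaw -11.4 tilt [ 0. -0. -1.] turn -0.007 shift cm [-0.23 -0.24  1.01] norm 1.1 F [ 0.5 -0.3  1.2] w 0.085 gf 0.0
wrist 0.97 [283.584 228.312]
scene 0.79 [255.696 243.516]
```

View pics/w4c.png

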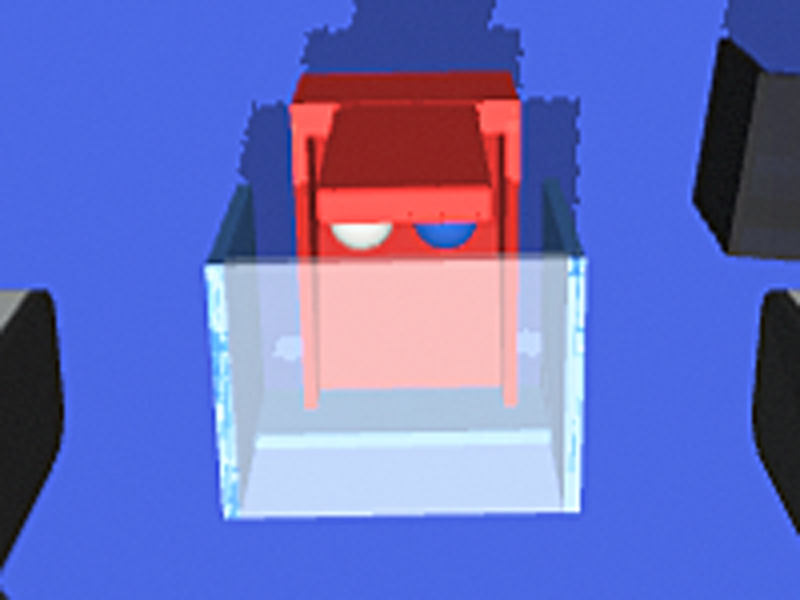

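The crop shows the handle's top face at about (320,188)–(492,221) in 4× pixels, offset (180,190). The scoop lies nearly parallel to the tool, and the bay roof's front edge runs from (205,265) to (583,258).

```bash
python3 - <<'E'
from h import *
np.set_printoptions(precision=4,suppress=True)
w=optics.get_image('wrist');s=optics.get_image('scene')
f=lambda c: np.array(c)/4+[180,190]-0.4
def rep(n,cs,z):
    P=np.array([at_z(w,f(c),z) for c in cs]);print(n,P.mean(0),np.round(P[:,:2],4).tolist(),[round(np.linalg.norm(P[i]-P[(i+1)%len(P)])*1e3,1) for i in range(len(P))]);return P.mean(0)
h=rep('handle',[(320,188),(490,184),(492,220),(320,222)],.11)
rep('roof front',[(205,265),(583,258)],.068)
rep('roof back',[(226,518),(580,512)],.068)
rep('walltop front ends',[(312,405),(511,405)],.036)
print('scene check of handle (290..336,148..205 in old crop):',(proj(s,h)-[180,180])*4)
to((h[0],h[1]+.0,.075),-11)
E
```

```text
handle [0.5621 0.0438 0.11  ] [[0.5539, 0.0242], [0.5612, 0.0651], [0.5706, 0.0639], [0.5627, 0.0222]] [np.float64(41.6), np.float64(9.5), np.float64(42.4), np.float64(8.9)]
roof front [0.5949 0.0336 0.068 ] [[0.5852, -0.0199], [0.6047, 0.0871]] [np.float64(108.8), np.float64(108.8)]
roof back [0.6785 0.0191 0.068 ] [[0.6687, -0.0345], [0.6882, 0.0728]] [np.float64(109.1), np.float64(109.1)]
walltop front ends [0.6602 0.0256 0.036 ] [[0.6537, -0.0065], [0.6667, 0.0577]] [np.float64(65.5), np.float64(65.5)]
scene check of handle (290..336,148..205 in old crop): [[310.8528 168.0262]]
t 12.03 pos [0.5282 0.0524 0.24  ] yaw -11.5 tilt [-0. -0. -1.] turn -0.008 shift cm [-3.49 -0.2  16.5 ] norm 16.9 F [-0.5  0.2 -0.1] w 0.0851 gf 0.0
```

```bash

python3 -m crank '[8.5,-1.2,-0.1,0,-0.016, 8.5,-1.5,-0.1,0,0, 8.5,-0.8,0,1,0, 8.5,0,0,2.5,0, 8.5,0,0,3.5,0, 8.5,0,0,3.5,0, 8.5,0,0,3,0, 8.5,0,0,1.5,0]'
python3 -m crank '[8.5,0,0,1,0, 8.5,0,0,0.5,0, 8.5,0,0,0,0, 8.5,0,0,0,0, 8.5,0,0,0,0, 8.5,0,0,0,0, 8.5,0,0,0,0, 8.5,0,0,0,0]'
E=1; python3 - <<'E'
from h import *
to((.5625,.0445,.074),-10.5)
w=optics.get_image('wrist');s=optics.get_image('scene')
cv2.imwrite('pics/w5.png',np.hstack([cv2.resize(w['color'][:,:,::-1],(400,300)),cv2.resize(s['color'][180:285,190:330,::-1],(400,300),interpolation=cv2.INTER_CUBIC)]))
E
```

```text
time_s: 12.7
position: [0.5601, 0.0442, 0.0857]
tool_rot: [[-0.983, 0.183, -0.006], [0.183, 0.983, 0.001], [0.006, -0.0, -1.0]]
ft_force: [-0.7, -0.4, 0.2]
grip_width: 0.085
gripper_force: 0.0
time_s: 13.37
position: [0.5624, 0.0439, 0.0755]
tool_rot: [[-0.983, 0.183, 0.001], [0.183, 0.983, -0.0], [-0.001, 0.0, -1.0]]
ft_force: [0.2, 0.4, -0.8]
grip_width: 0.085
gripper_force: 0.0
t 13.37 pos [0.5624 0.0439 0.0755] yaw -10.5 tilt [ 0.001 -0.    -1.   ] turn -0.001 shift cm [0.   0.06 0.15] norm 0.2 F [ 0.2  0.4 -0.8] w 0.085 gf 0.0
```

View pics/w5.png

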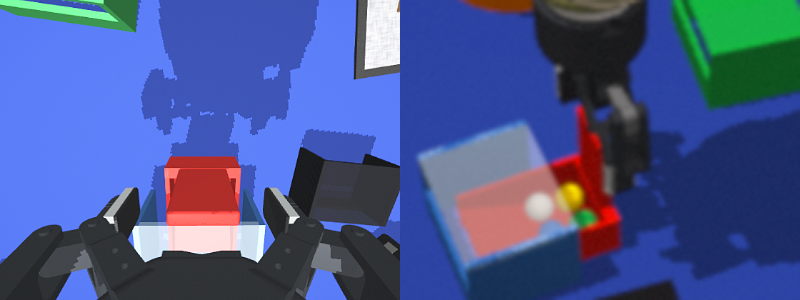

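The fingers straddle the handle, with the wrist view showing the handle at (203,185) between the pads. I'll close firmly and lift a little.

```bash

python3 -m crank '[3,0,0,0,0, 3,0,0,0,0, 3,0,0,0,0, 3,0,0,0,0, 3,0,0,0,0, 3,0,0,0,0, 3,0,0,0,0, 3,0,0,0,0]' 100
python3 -m crank '[3,0,0,-0.2,0, 3,0,0,-0.2,0, 3,0,0,-0.2,0, 3,0,0,-0.2,0, 3,0,0,0,0, 3,0,0,0,0, 3,0,0,0,0, 3,0,0,0,0]'
E=1; python3 - <<'E'
from h import *
to((.5625,.0445,.074),-10.5)
w=optics.get_image('wrist');s=optics.get_image('scene')
cv2.imwrite('pics/w6.png',np.hstack([cv2.resize(w['color'][:,:,::-1],(400,300)),cv2.resize(s['color'][180:285,190:330,::-1],(400,300),interpolation=cv2.INTER_CUBIC)]))
E
```

```text
time_s: 14.13
position: [0.5623, 0.044, 0.0754]
tool_rot: [[-0.983, 0.183, 0.001], [0.183, 0.983, 0.0], [-0.001, 0.0, -1.0]]
ft_force: [-0.9, 2.6, 6.0]
grip_width: 0.0422
gripper_force: 101.4
time_s: 14.8
position: [0.5621, 0.0439, 0.0829]
tool_rot: [[-0.983, 0.183, -0.0], [0.183, 0.983, -0.0], [0.0, -0.0, -1.0]]
ft_force: [0.4, 0.3, -1.0]
grip_width: 0.0424
gripper_force: 101.3
t 14.8 pos [0.5621 0.0439 0.0829] yaw -10.5 tilt [-0. -0. -1.] turn -0.001 shift cm [-0.02  0.06  0.89] norm 0.9 F [ 0.4  0.3 -1. ] w 0.0424 gf 101.3
```

View pics/w6.png

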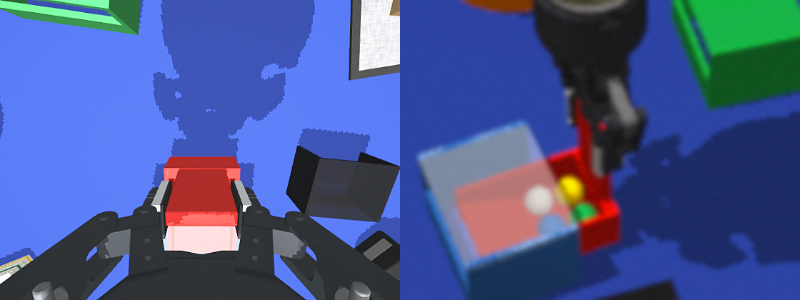

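The handle is gripped at 42 mm and lifted 7.5 mm. In the scene view the scoop looks level, with the balls at (525..585, 190..230). I'll draw it straight out along tool +x, check its pitch numerically, and then lift.

```bash
cat >> h.py <<'E'
from scipy.optimize import minimize_scalar
def box(a,b): return np.array([[x,y,z] for x in(a[0],b[0]) for y in(a[1],b[1]) for z in(a[2],b[2])],float)/1e3
PARTS=[box((-50,-22,0),(-40,22,110)),box((-50,-35,0),(55,-32,36)),box((-50,32,0),(55,35,36)),box((-50,-35,0),(-45,35,36)),box((-45,-35,0),(5,35,3)),
 np.array([[x,y,z] for y in(-35,35) for x,z in((5,0),(5,3),(55,20),(55,23))])/1e3]
G0=np.array([-.045,0,.0945])   # grasp point in scoop frame (TCP 75.5 mm above underside)
def scoop_pts(P,pitch,s,sgn=1):
    R=np.array(s['tool_rot']);g=np.array(s['position'])-.019*R[:,2]
    ux=-R[:,0]*sgn;uy=R[:,1]*sgn;uz=-R[:,2];c,n=np.cos(np.radians(pitch)),np.sin(np.radians(pitch))
    d=P-G0; X=d[:,0]*c+d[:,2]*n; Z=-d[:,0]*n+d[:,2]*c
    return g+np.outer(X,ux)+np.outer(d[:,1],uy)+np.outer(Z,uz)
def pitch_fit(cams=('scene','top'),lo=-10,hi=70):
    s=env.observe()
    for n in cams:
        p=optics.get_image(n);h=cv2.cvtColor(p['color'],cv2.COLOR_RGB2HSV)
        red=(cv2.inRange(h,(0,150,60),(4,255,255))|cv2.inRange(h,(174,150,60),(180,255,255)))>0
        best=[]
        for a in np.arange(lo,hi,2.):
            for dx in range(-3,4):
              for dy in range(-3,4):
                m=np.zeros(red.shape,np.uint8)
                for P in PARTS: cv2.fillConvexPoly(m,cv2.convexHull((proj(p,scoop_pts(P,a,s))+[dx,dy]).astype(np.float32)).astype(int),1)
                b=cv2.dilate(m,np.ones((25,25)))>0; M=m>0
                best.append(((M&red).sum()/((M|(red&b)).sum()),a,dx,dy))
        best.sort(reverse=True);print(n,[tuple(np.round(x,2)) for x in best[:4]])
def balls(cams=('scene','top','wrist')):
    for n in cams:
        p=optics.get_image(n)
        print(n,[(q,[ (round(r['score'],2),np.round(np.array(r['at'])*[560,420]).astype(int).tolist()) for r in spotter.look_for(p,q)[:1]]) for q in('ball0','ball1','ball2','ball3')])
E
python3 -m crank '[3,0.2,0,0,0, 3,0.5,0,0,0, 3,0.8,0,0,0, 3,1,0,0,0, 3,1,0,0,0, 3,1,0,0,0, 3,1,0,0,0, 3,1,0,0,0]'
python3 -m crank '[3,0.9,0,0,0, 3,0.7,0,0,0, 3,0.4,0,0,0, 3,0.1,0,0,0, 3,0,0,0,0, 3,0,0,0,0, 3,0,0,0,0, 3,0,0,0,0]'
E=1; python3 - <<'E'
from h import *
to((.4318,-.2228,.18),-10.5)
pitch_fit(); balls()
E
```

```text
time_s: 15.57
position: [0.497, 0.0561, 0.0831]
tool_rot: [[-0.983, 0.183, -0.0], [0.183, 0.983, 0.0], [0.0, -0.0, -1.0]]
ft_force: [1.0, -0.3, -1.9]
grip_width: 0.0423
gripper_force: 101.3
time_s: 16.23
position: [0.478, 0.0595, 0.083]
tool_rot: [[-0.983, 0.183, 0.0], [0.183, 0.983, -0.0], [-0.0, -0.0, -1.0]]
ft_force: [-0.2, 0.7, -1.6]
grip_width: 0.0425
gripper_force: 101.3
t 16.23 pos [0.478  0.0595 0.083 ] yaw -10.5 tilt [ 0. -0. -1.] turn -0.001 shift cm [ -0.61 -28.6   -9.7 ] norm 30.2 F [-0.2  0.7 -1.6] w 0.0425 gf 101.3
scene [(np.float64(0.69), np.float64(6.0), np.float64(-3.0), np.float64(1.0)), (np.float64(0.69), np.float64(4.0), np.float64(-2.0), np.float64(1.0)), (np.float64(0.68), np.float64(4.0), np.float64(-2.0), np.float64(2.0)), (np.float64(0.68), np.float64(6.0), np.float64(-3.0), np.float64(0.0))]
top [(np.float64(0.35), np.float64(4.0), np.float64(1.0), np.float64(-3.0)), (np.float64(0.34), np.float64(4.0), np.float64(0.0), np.float64(-3.0)), (np.float64(0.34), np.float64(2.0), np.float64(1.0), np.float64(-2.0)), (np.float64(0.34), np.float64(2.0), np.float64(1.0), np.float64(-3.0))]
scene [('ball0', [(0.59, [279, 244])]), ('ball1', [(0.59, [279, 244])]), ('ball2', [(0.59, [279, 244])]), ('ball3', [(0.59, [279, 244])])]
top [('ball0', [(0.69, [281, 194])]), ('ball1', [(0.69, [281, 194])]), ('ball2', [(0.69, [281, 194])]), ('ball3', [(0.69, [281, 194])])]
wrist [('ball0', []), ('ball1', []), ('ball2', []), ('ball3', [])]
```

```bash

python3 -m crank '[3,0,0,-0.3,0, 3,0,0,-0.5,0, 3,0,0,-0.4,0, 3,0,0,-0.2,0, 3,0,0,0,0, 3,0,0,0,0, 3,0,0,0,0, 3,0,0,0,0]'
E=1; python3 - <<'E'
from h import *
to((.4318,-.2228,.18),-10.5)
pitch_fit()
E
```

```text
time_s: 17.75
position: [0.4775, 0.0596, 0.0969]
tool_rot: [[-0.983, 0.183, -0.0], [0.183, 0.983, 0.0], [0.0, -0.0, -1.0]]
ft_force: [0.0, 1.1, -1.6]
grip_width: 0.0424
gripper_force: 101.3
t 17.75 pos [0.4775 0.0596 0.0969] yaw -10.5 tilt [-0.  0. -1.] turn -0.001 shift cm [ -0.65 -28.6   -8.31] norm 29.8 F [ 0.   1.1 -1.6] w 0.0424 gf 101.3
scene [(np.float64(0.68), np.float64(6.0), np.float64(-3.0), np.float64(1.0)), (np.float64(0.68), np.float64(4.0), np.float64(-2.0), np.float64(1.0)), (np.float64(0.68), np.float64(0.0), np.float64(0.0), np.float64(1.0)), (np.float64(0.67), np.float64(6.0), np.float64(-3.0), np.float64(0.0))]
top [(np.float64(0.34), np.float64(-2.0), np.float64(1.0), np.float64(-3.0)), (np.float64(0.34), np.float64(-2.0), np.float64(0.0), np.float64(0.0)), (np.float64(0.34), np.float64(-2.0), np.float64(0.0), np.float64(-1.0)), (np.float64(0.34), np.float64(-2.0), np.float64(0.0), np.float64(-2.0))]
```

The pitch did not grow with the lift, so the grip holds the scoop level. I'll lift and carry it over to the tub.

```bash

python3 -m crank '[3,0,0,-0.3,0, 3,0,0,-0.8,0, 3,0,0,-1.3,0, 3,0,0,-1.6,0, 3,0,0,-1.6,0, 3,0,0,-1.3,0, 3,0,0,-0.8,0, 3,0,0,-0.4,0]'
python3 -m crank '[3,0,-0.2,0,0, 3,0,-0.5,0,0, 3,0,-0.9,0,0, 3,0,-1.3,0,0, 3,0,-1.7,0,0, 3,0,-2,0,0, 3,0,-2,0,0, 3,0,-2,0,0]'
python3 -m crank '[3,0,-2,0,0, 3,0,-2,0,0, 3,0,-2,0,0, 3,0,-2,0,0, 3,0,-2,0,0, 3,0,-1.8,0,0, 3,0,-1.6,0,0, 3,0,-1.3,0,0]'
python3 -m crank '[3,0,-1,0,0, 3,0,-0.6,0,0, 3,0,-0.3,0,0, 3,0,0,0,0, 3,0,0,0,0, 3,0,0,0,0, 3,0,0,0,0, 3,0,0,0,0]'
E=1; python3 - <<'E'
from h import *
np.set_printoptions(precision=4,suppress=True)
to((.4318,-.2228,.116),-10.5)
w=optics.get_image('wrist');save('w7',w)
for n in('wrist','top','scene'):
    p=optics.get_image(n);h=cv2.cvtColor(p['color'],cv2.COLOR_RGB2HSV);m=cv2.inRange(h,(6,150,60),(20,255,255))
    k,l,st,ce=cv2.connectedComponentsWithStats(m);i=sorted(range(1,k),key=lambda j:-st[j,4])[:2];print(n,st[i],ce[i])
pitch_fit(('scene',))
E
```

```text
time_s: 18.52
position: [0.478, 0.0596, 0.1795]
tool_rot: [[-0.983, 0.183, 0.002], [0.183, 0.983, -0.0], [-0.002, 0.0, -1.0]]
ft_force: [-0.5, 0.5, -1.4]
grip_width: 0.0423
gripper_force: 101.4
time_s: 19.18
position: [0.4575, -0.046, 0.1774]
tool_rot: [[-0.983, 0.183, -0.001], [0.183, 0.983, 0.0], [0.001, 0.0, -1.0]]
ft_force: [-0.3, -0.2, -1.5]
grip_width: 0.0423
gripper_force: 101.4
time_s: 19.85
position: [0.4305, -0.1908, 0.1773]
tool_rot: [[-0.983, 0.184, -0.001], [0.184, 0.983, 0.001], [0.001, 0.0, -1.0]]
ft_force: [-0.6, -0.7, -1.9]
grip_width: 0.0427
gripper_force: 101.5
time_s: 20.52
position: [0.4281, -0.2074, 0.1781]
tool_rot: [[-0.983, 0.182, 0.0], [0.182, 0.983, -0.0], [-0.0, -0.0, -1.0]]
ft_force: [0.3, -0.2, -2.1]
grip_width: 0.0427
gripper_force: 101.5
t 20.52 pos [ 0.4281 -0.2074  0.1781] yaw -10.5 tilt [ 0. -0. -1.] turn 0.0 shift cm [-0.65 -1.45  6.21] norm 6.4 F [ 0.3 -0.2 -2.1] w 0.0427 gf 101.5
wrist [[ 229  181  106   55 2001]
 [ 187  187   60  103 1744]] [[285.098  203.4648]
 [204.1984 241.7999]]
top [[359 207  17  41 338]
 [377 205  31  15  97]] [[365.7781 226.8284]
 [393.4948 208.8969]]
scene [[ 198  138   59   46 1769]
 [ 540  340   20   33  295]] [[227.7326 162.2357]
 [550.9051 358.2271]]
scene [(np.float64(0.66), np.float64(4.0), np.float64(-2.0), np.float64(1.0)), (np.float64(0.66), np.float64(4.0), np.float64(-2.0), np.float64(0.0)), (np.float64(0.65), np.float64(4.0), np.float64(-1.0), np.float64(1.0)), (np.float64(0.65), np.float64(4.0), np.float64(-3.0), np.float64(1.0))]
```

```bash
python3 - <<'E'
from h import *
P={n:optics.get_image(n) for n in('wrist','top','scene')}
a=np.linspace(0,2*np.pi,60)
def hull(p,x,y):
    c=np.vstack([np.c_[x+r*np.cos(a),y+r*np.sin(a),0*a+z] for r,z in((.075,.06),(.066,0))])
    m=np.zeros((420,560),np.uint8);cv2.fillConvexPoly(m,cv2.convexHull((proj(p,c)*16).astype(np.float32)).astype(int),1,shift=4);return m>0
for n,src in(('wrist',None),('top','top0'),('scene','scene0')):
    p=P[n];im=p['color'] if src is None else cv2.imread(f'pics/{src}.png')[:,:,::-1]
    h=cv2.cvtColor(np.ascontiguousarray(im),cv2.COLOR_RGB2HSV);O=cv2.inRange(h,(5,140,50),(20,255,255))>0
    blue=cv2.inRange(h,(100,80,60),(130,255,255))>0
    best=max(((O&M).sum()-(O&~M&N).sum()-(blue&M).sum(),x,y) for x in np.arange(.462,.492,.002) for y in np.arange(-.250,-.214,.002) for M,N in[(hull(p,x,y),hull(p,.476,-.231)|True)])
    print(n,best)
E
```

```text
wrist (np.int64(3679), np.float64(0.47400000000000003), np.float64(-0.236))
top (np.int64(2242), np.float64(0.47400000000000003), np.float64(-0.23399999999999999))
scene (np.int64(314), np.float64(0.47400000000000003), np.float64(-0.23399999999999999))
```

All three cameras agree on the tub at (0.474, −0.2345). I'll centre over it and lower the lip to just above the rim.

```bash

python3 -m crank '[3,-0.1,-0.3,0,0, 3,-0.2,-0.6,0,0, 3,-0.1,-0.6,0,0, 3,-0.1,-0.3,0,0, 3,0,0,0.3,0, 3,0,0,0.6,0, 3,0,0,1,0, 3,0,0,1.1,0]'
python3 -m crank '[3,0,0,1.1,0, 3,0,0,0.9,0, 3,0,0,0.7,0, 3,0,0,0.4,0, 3,0,0,0.15,0, 3,0,0,0,0, 3,0,0,0,0, 3,0,0,0,0]'
E=1; python3 - <<'E'
from h import *
to((.4298,-.2263,.1155),-10.5)
pitch_fit(('scene',))
E
```

```text
time_s: 21.58
position: [0.4295, -0.2263, 0.1474]
tool_rot: [[-0.983, 0.183, 0.0], [0.183, 0.983, -0.0], [-0.0, -0.0, -1.0]]
ft_force: [-0.5, -0.1, -2.4]
grip_width: 0.0423
gripper_force: 101.5
time_s: 22.25
position: [0.4297, -0.2266, 0.1159]
tool_rot: [[-0.983, 0.183, 0.001], [0.183, 0.983, -0.001], [-0.001, -0.0, -1.0]]
ft_force: [-0.4, -0.5, -2.0]
grip_width: 0.0426
gripper_force: 101.5
t 22.25 pos [ 0.4297 -0.2266  0.1159] yaw -10.5 tilt [ 0.001 -0.001 -1.   ] turn -0.001 shift cm [-0.    0.03  0.04] norm 0.0 F [-0.4 -0.5 -2. ] w 0.0426 gf 101.5
scene [(np.float64(0.65), np.float64(6.0), np.float64(-2.0), np.float64(0.0)), (np.float64(0.64), np.float64(6.0), np.float64(-2.0), np.float64(1.0)), (np.float64(0.64), np.float64(4.0), np.float64(-2.0), np.float64(0.0)), (np.float64(0.64), np.float64(6.0), np.float64(-3.0), np.float64(0.0))]
```

```bash

python3 -m crank '[3,0,0,0,0, 3,0,0,0,0, 3,0,0,0,0, 3,-0.2,0,0,0, 3,-0.2,0,0,0, 3,-0.2,0,0,0, 3,0,0,0,0, 3,0,0,0,0]' 40
python3 -m crank '[3,-0.15,0,-0.05,0, 3,-0.15,0,-0.1,0, 3,-0.15,0,-0.1,0, 3,-0.15,0,-0.1,0, 3,-0.15,0,-0.1,0, 3,0,0,0,0, 3,0,0,0,0, 3,0,0,0,0]'
E=1; python3 - <<'E'
from h import *
to((.4298,-.2263,.1155),-10.5)
pitch_fit(('scene',))
E
```

```text
time_s: 22.97
position: [0.4331, -0.2277, 0.1153]
tool_rot: [[-0.983, 0.182, -0.006], [0.182, 0.983, -0.0], [0.006, -0.001, -1.0]]
ft_force: [-13.8, -3.6, 3.2]
grip_width: 0.0422
gripper_force: 102.0
time_s: 23.63
position: [0.4398, -0.2284, 0.1194]
tool_rot: [[-0.983, 0.183, -0.008], [0.183, 0.983, 0.002], [0.008, 0.0, -1.0]]
ft_force: [-14.5, -1.6, 2.9]
grip_width: 0.0424
gripper_force: 101.0
t 23.63 pos [ 0.4398 -0.2284  0.1194] yaw -10.6 tilt [-0.008  0.002 -1.   ] turn -0.001 shift cm [1.02 0.02 0.4 ] norm 1.1 F [-14.5  -1.6   2.9] w 0.0424 gf 101.0
scene [(np.float64(0.62), np.float64(8.0), np.float64(-2.0), np.float64(0.0)), (np.float64(0.62), np.float64(10.0), np.float64(-3.0), np.float64(0.0)), (np.float64(0.62), np.float64(8.0), np.float64(-1.0), np.float64(0.0)), (np.float64(0.62), np.float64(6.0), np.float64(-1.0), np.float64(0.0))]
```

The spout end is bearing on the rim at about 14 N and the scoop pivots in the pads, as planned. I'll continue the arc to about 15°, which is below the ramp angle so the balls stay in.

```bash

python3 -m crank '[3,-0.2,0,-0.2,0, 3,-0.2,0,-0.2,0, 3,-0.2,0,-0.2,0, 3,-0.2,0,-0.2,0, 3,-0.2,0,-0.2,0, 3,-0.2,0,-0.2,0, 3,0,0,0,0, 3,0,0,0,0]' 
E=1; python3 - <<'E'
from h import *
to((.4298,-.2263,.1155),-10.5)
pitch_fit(('scene','top'))
E
```

```text
time_s: 24.35
position: [0.4522, -0.2299, 0.1308]
tool_rot: [[-0.983, 0.183, -0.007], [0.183, 0.983, 0.004], [0.008, 0.002, -1.0]]
ft_force: [-9.3, 0.2, -2.9]
grip_width: 0.0424
gripper_force: 98.4
t 24.35 pos [ 0.4522 -0.2299  0.1308] yaw -10.5 tilt [-0.007  0.004 -1.   ] turn -0.001 shift cm [ 2.26 -0.06  1.55] norm 2.7 F [-9.3  0.2 -2.9] w 0.0424 gf 98.4
scene [(np.float64(0.61), np.float64(14.0), np.float64(-2.0), np.float64(0.0)), (np.float64(0.61), np.float64(14.0), np.float64(-1.0), np.float64(0.0)), (np.float64(0.61), np.float64(12.0), np.float64(-1.0), np.float64(0.0)), (np.float64(0.61), np.float64(12.0), np.float64(-2.0), np.float64(0.0))]
top [(np.float64(0.32), np.float64(12.0), np.float64(2.0), np.float64(-2.0)), (np.float64(0.32), np.float64(12.0), np.float64(1.0), np.float64(-2.0)), (np.float64(0.32), np.float64(12.0), np.float64(0.0), np.float64(-2.0)), (np.float64(0.32), np.float64(12.0), np.float64(-1.0), np.float64(-2.0))]
```

Pitch is about 13° by both cameras and agrees with the geometry: contact is computed at 62 mm from the tub centre against 61.8 mm expected. Next I'll back off 5.5 mm, lower the lip to about 22 mm below the rim so no ball can jump out, and push on.

```bash

python3 -m crank '[3,0.2,0,0,0, 3,0.2,0,0,0, 3,0.15,0,0,0, 3,0,0,0.2,0, 3,0,0,0.4,0, 3,0,0,0.4,0, 3,0,0,0.4,0, 3,0,0,0.3,0]' 
python3 -m crank '[3,0,0,0.2,0, 3,0,0,0.1,0, 3,0,0,0,0, 3,0,0,0,0, 3,0,0,0,0, 3,0,0,0,0, 3,0,0,0,0, 3,0,0,0,0]' 
E=1; python3 - <<'E'
from h import *
to((.4465,-.229,.1108),-10.5)
pitch_fit(('scene','top'))
E
```

```text
time_s: 25.12
position: [0.4478, -0.2293, 0.1154]
tool_rot: [[-0.983, 0.183, -0.003], [0.183, 0.983, 0.001], [0.003, 0.001, -1.0]]
ft_force: [-13.8, 5.5, 14.0]
grip_width: 0.0425
gripper_force: 100.3
time_s: 25.78
position: [0.4475, -0.2293, 0.1126]
tool_rot: [[-0.983, 0.183, -0.004], [0.183, 0.983, 0.001], [0.004, 0.001, -1.0]]
ft_force: [-14.1, 5.4, 12.0]
grip_width: 0.0422
gripper_force: 100.3
t 25.78 pos [ 0.4475 -0.2293  0.1126] yaw -10.5 tilt [-0.004  0.001 -1.   ] turn -0.0 shift cm [0.11 0.01 0.18] norm 0.2 F [-14.1   5.4  12. ] w 0.0422 gf 100.3
scene [(np.float64(0.57), np.float64(10.0), np.float64(0.0), np.float64(0.0)), (np.float64(0.57), np.float64(10.0), np.float64(-1.0), np.float64(0.0)), (np.float64(0.57), np.float64(10.0), np.float64(-1.0), np.float64(1.0)), (np.float64(0.57), np.float64(16.0), np.float64(-3.0), np.float64(-1.0))]
top [(np.float64(0.32), np.float64(8.0), np.float64(2.0), np.float64(1.0)), (np.float64(0.32), np.float64(8.0), np.float64(2.0), np.float64(0.0)), (np.float64(0.32), np.float64(8.0), np.float64(1.0), np.float64(0.0)), (np.float64(0.32), np.float64(8.0), np.float64(0.0), np.float64(0.0))]
```

```bash

python3 -m crank '[3,-0.2,0,-0.2,0, 3,-0.2,0,-0.2,0, 3,-0.2,0,-0.2,0, 3,-0.2,0,-0.2,0, 3,-0.2,0,-0.2,0, 3,-0.2,0,-0.2,0, 3,-0.2,0,-0.2,0, 3,0,0,0,0]' 
E=1; python3 - <<'E'
from h import *
to((.4465,-.229,.1108),-10.5)
pitch_fit(('scene','top'))
E
```

```text
time_s: 26.55
position: [0.4609, -0.2315, 0.1251]
tool_rot: [[-0.983, 0.183, -0.007], [0.183, 0.983, 0.003], [0.007, 0.002, -1.0]]
ft_force: [-9.4, 2.1, -2.7]
grip_width: 0.0425
gripper_force: 96.8
t 26.55 pos [ 0.4609 -0.2315  0.1251] yaw -10.5 tilt [-0.007  0.003 -1.   ] turn -0.001 shift cm [ 1.45 -0.02  1.44] norm 2.0 F [-9.4  2.1 -2.7] w 0.0425 gf 96.8
scene [(np.float64(0.58), np.float64(20.0), np.float64(-1.0), np.float64(0.0)), (np.float64(0.57), np.float64(20.0), np.float64(-1.0), np.float64(-1.0)), (np.float64(0.57), np.float64(20.0), np.float64(-2.0), np.float64(0.0)), (np.float64(0.57), np.float64(20.0), np.float64(0.0), np.float64(0.0))]
top [(np.float64(0.26), np.float64(22.0), np.float64(3.0), np.float64(-3.0)), (np.float64(0.26), np.float64(14.0), np.float64(2.0), np.float64(1.0)), (np.float64(0.26), np.float64(14.0), np.float64(1.0), np.float64(1.0)), (np.float64(0.26), np.float64(14.0), np.float64(0.0), np.float64(1.0))]
```

Pitch is now about 19°. I'll back off 7.5 mm and lower 11 mm so the lip is well inside, then push the arc on to tip.

```bash

python3 -m crank '[3,0.25,0,0,0, 3,0.3,0,0,0, 3,0.2,0,0,0, 3,0,0,0.2,0, 3,0,0,0.3,0, 3,0,0,0.3,0, 3,0,0,0.2,0, 3,0,0,0.1,0]' 
python3 -m crank '[3,0,0,0,0, 3,0,0,0,0, 3,0,0,0,0, 3,0,0,0,0, 3,0,0,0,0, 3,0,0,0,0, 3,0,0,0,0, 3,0,0,0,0]' 
E=1; python3 - <<'E'
from h import *
to((.4535,-.2307,.114),-10.5)
pitch_fit(('scene','top'))
E
```

```text
time_s: 27.32
position: [0.4557, -0.2312, 0.1146]
tool_rot: [[-0.983, 0.183, -0.0], [0.183, 0.983, 0.0], [0.0, 0.0, -1.0]]
ft_force: [-0.1, -0.1, -1.8]
grip_width: 0.0423
gripper_force: 97.1
time_s: 27.98
position: [0.4556, -0.2313, 0.115]
tool_rot: [[-0.983, 0.183, 0.0], [0.183, 0.983, -0.0], [-0.0, -0.0, -1.0]]
ft_force: [-0.3, 0.3, -2.5]
grip_width: 0.0424
gripper_force: 97.1
t 27.98 pos [ 0.4556 -0.2313  0.115 ] yaw -10.5 tilt [ 0. -0. -1.] turn -0.001 shift cm [0.22 0.02 0.1 ] norm 0.2 F [-0.3  0.3 -2.5] w 0.0424 gf 97.1
scene [(np.float64(0.55), np.float64(18.0), np.float64(0.0), np.float64(0.0)), (np.float64(0.55), np.float64(18.0), np.float64(-1.0), np.float64(0.0)), (np.float64(0.55), np.float64(20.0), np.float64(-1.0), np.float64(0.0)), (np.float64(0.55), np.float64(20.0), np.float64(-1.0), np.float64(-1.0))]
top [(np.float64(0.28), np.float64(20.0), np.float64(2.0), np.float64(-3.0)), (np.float64(0.27), np.float64(20.0), np.float64(3.0), np.float64(-3.0)), (np.float64(0.27), np.float64(20.0), np.float64(1.0), np.float64(-3.0)), (np.float64(0.27), np.float64(20.0), np.float64(0.0), np.float64(-3.0))]
```

```bash

python3 -m crank '[3,-0.2,0,0,0, 3,-0.25,0,-0.17,0, 3,-0.25,0,-0.18,0, 3,-0.25,0,-0.18,0, 3,-0.25,0,-0.18,0, 3,-0.25,0,-0.18,0, 3,-0.25,0,-0.18,0, 3,-0.25,0,-0.18,0]' 
python3 -m crank '[3,-0.25,0,-0.12,0, 3,-0.25,0,-0.12,0, 3,-0.25,0,-0.12,0, 3,-0.25,0,-0.1,0, 3,-0.25,0,-0.1,0, 3,-0.25,0,-0.1,0, 3,-0.25,0,-0.1,0, 3,0,0,0,0]' 
E=1; python3 - <<'E'
from h import *
to((.4535,-.2307,.114),-10.5)
pitch_fit(('scene','top'),10,60)
balls(('scene','top'))
E
```

```text
time_s: 28.75
position: [0.4726, -0.2333, 0.1263]
tool_rot: [[-0.983, 0.183, -0.007], [0.183, 0.983, 0.004], [0.008, 0.003, -1.0]]
ft_force: [-6.3, 3.6, -2.6]
grip_width: 0.0423
gripper_force: 96.1
time_s: 29.42
position: [0.4903, -0.2368, 0.1346]
tool_rot: [[-0.983, 0.183, -0.006], [0.183, 0.983, 0.003], [0.006, 0.002, -1.0]]
ft_force: [-7.8, 3.5, 2.1]
grip_width: 0.0421
gripper_force: 95.5
t 29.42 pos [ 0.4903 -0.2368  0.1346] yaw -10.5 tilt [-0.006  0.003 -1.   ] turn -0.0 shift cm [ 3.72 -0.07  2.08] norm 4.3 F [-7.8  3.5  2.1] w 0.0421 gf 95.5
scene [(np.float64(0.62), np.float64(32.0), np.float64(2.0), np.float64(-1.0)), (np.float64(0.62), np.float64(36.0), np.float64(1.0), np.float64(-1.0)), (np.float64(0.62), np.float64(34.0), np.float64(1.0), np.float64(0.0)), (np.float64(0.62), np.float64(34.0), np.float64(1.0), np.float64(-1.0))]
top [(np.float64(0.07), np.float64(34.0), np.float64(2.0), np.float64(-1.0)), (np.float64(0.07), np.float64(34.0), np.float64(2.0), np.float64(-2.0)), (np.float64(0.07), np.float64(34.0), np.float64(2.0), np.float64(-3.0)), (np.float64(0.07), np.float64(34.0), np.float64(1.0), np.float64(-1.0))]
scene [('ball0', [(0.55, [204, 155])]), ('ball1', [(0.55, [204, 155])]), ('ball2', [(0.55, [204, 155])]), ('ball3', [(0.55, [204, 155])])]
top [('ball0', []), ('ball1', []), ('ball2', []), ('ball3', [])]
```

```bash

python3 -m crank '[3,-0.25,0,-0.1,0, 3,-0.25,0,-0.1,0, 3,-0.3,0,-0.1,0, 3,-0.3,0,-0.1,0, 3,-0.3,0,-0.1,0, 3,-0.3,0,-0.1,0, 3,-0.3,0,-0.1,0, 3,-0.3,0,-0.1,0]' 
python3 -m crank '[3,-0.2,0,-0.05,0, 3,-0.2,0,-0.05,0, 3,0,0,0,0, 3,0,0,0,0, 3,0.2,0,0,0, 3,0.3,0,0,0, 3,0.4,0,0,0, 3,0,0,0,0]' 
E=1; python3 - <<'E'
from h import *
to((.4535,-.2307,.114),-10.5)
pitch_fit(('scene','top'),20,70)
s=optics.get_image('scene')['color'];w=optics.get_image('wrist')['color']
cv2.imwrite('pics/w10.png',np.hstack([cv2.resize(w[:,:,::-1],(400,300)),cv2.resize(s[100:205,160:300,::-1],(400,300),interpolation=cv2.INTER_CUBIC)]))
E
```

```text
time_s: 30.68
position: [0.5127, -0.241, 0.1417]
tool_rot: [[-0.983, 0.183, -0.007], [0.183, 0.983, 0.004], [0.007, 0.003, -1.0]]
ft_force: [-5.0, 1.4, -4.7]
grip_width: 0.0428
gripper_force: 91.8
time_s: 31.35
position: [0.5096, -0.2415, 0.1445]
tool_rot: [[-0.983, 0.183, 0.001], [0.183, 0.983, -0.001], [-0.001, -0.001, -1.0]]
ft_force: [-0.6, -0.1, -1.5]
grip_width: 0.0422
gripper_force: 91.9
t 31.35 pos [ 0.5096 -0.2415  0.1445] yaw -10.5 tilt [ 0.001 -0.001 -1.   ] turn -0.001 shift cm [5.72 0.04 3.04] norm 6.5 F [-0.6 -0.1 -1.5] w 0.0422 gf 91.9
scene [(np.float64(0.68), np.float64(44.0), np.float64(2.0), np.float64(-1.0)), (np.float64(0.68), np.float64(44.0), np.float64(3.0), np.float64(-1.0)), (np.float64(0.67), np.float64(44.0), np.float64(3.0), np.float64(0.0)), (np.float64(0.67), np.float64(44.0), np.float64(3.0), np.float64(-2.0))]
top [(np.float64(0.04), np.float64(48.0), np.float64(3.0), np.float64(3.0)), (np.float64(0.04), np.float64(48.0), np.float64(3.0), np.float64(2.0)), (np.float64(0.04), np.float64(48.0), np.float64(3.0), np.float64(1.0)), (np.float64(0.04), np.float64(48.0), np.float64(3.0), np.float64(0.0))]
```

```bash

python3 -m crank '[3,0.2,0,-0.15,0, 3,0.4,0,-0.2,0, 3,0.5,0,-0.2,0, 3,0.5,0,-0.2,0, 3,0.5,0,-0.15,0, 3,0.5,0,0,0, 3,0.5,0,0,0, 3,0.4,0,0,0]' 
python3 -m crank '[3,0.2,0,0,0, 3,0,0,0,0, 3,0,0,0,0, 3,0,0,0,0, 3,0,0,0,0, 3,0,0,0,0, 3,0,0,0,0, 3,0,0,0,0]' 
E=1; python3 - <<'E'
from h import *
to((.4535,-.2307,.114),-10.5)
pitch_fit(('scene',),20,70)
def col(p,n):
    h=cv2.cvtColor(p['color'],cv2.COLOR_RGB2HSV)
    R={'yellow':((24,150,120),(34,255,255)),'green':((50,120,60),(85,255,255)),'white':((0,0,190),(180,45,255)),'blue':((95,150,150),(109,255,255))}
    for k,(a,b) in R.items():
        c,l,st,ce=cv2.connectedComponentsWithStats(cv2.inRange(h,a,b));print(n,k,[(ce[i].round().astype(int).tolist(),int(st[i,4])) for i in range(1,c) if 6<st[i,4]<900])
for n in('scene','top','wrist'): col(optics.get_image(n),n)
E
```

```text
time_s: 32.22
position: [0.4747, -0.2348, 0.1532]
tool_rot: [[-0.983, 0.183, -0.0], [0.183, 0.983, 0.0], [0.0, 0.0, -1.0]]
ft_force: [-1.1, -0.4, -1.7]
grip_width: 0.042
gripper_force: 92.0
time_s: 32.88
position: [0.4734, -0.2345, 0.1531]
tool_rot: [[-0.983, 0.183, -0.0], [0.183, 0.983, -0.0], [0.0, -0.0, -1.0]]
ft_force: [0.4, 0.4, -1.0]
grip_width: 0.0423
gripper_force: 92.0
t 32.88 pos [ 0.4734 -0.2345  0.1531] yaw -10.5 tilt [-0. -0. -1.] turn -0.0 shift cm [2.03 0.01 3.91] norm 4.4 F [ 0.4  0.4 -1. ] w 0.0423 gf 92.0
scene [(np.float64(0.76), np.float64(46.0), np.float64(2.0), np.float64(0.0)), (np.float64(0.76), np.float64(46.0), np.float64(2.0), np.float64(-1.0)), (np.float64(0.76), np.float64(46.0), np.float64(1.0), np.float64(0.0)), (np.float64(0.76), np.float64(44.0), np.float64(2.0), np.float64(0.0))]
scene yellow [([209, 164], 10), ([140, 184], 153)]
scene green []
scene white [([214, 158], 29), ([150, 193], 468), ([381, 266], 150), ([93, 324], 701), ([325, 405], 378)]
scene blue [([127, 28], 107), ([344, 236], 42), ([206, 262], 68), ([219, 271], 15)]
top yellow []
top green [([364, 230], 21)]
top white [([301, 65], 442), ([386, 152], 537), ([155, 159], 167), ([3, 243], 180), ([189, 239], 120), ([443, 267], 671), ([53, 322], 358), ([211, 364], 579), ([372, 347], 387), ([252, 403], 326)]
top blue []
wrist yellow [([212, 156], 16), ([362, 206], 152), ([193, 198], 8), ([192, 211], 9)]
wrist green [([339, 197], 106)]
wrist white [([220, 290], 50), ([343, 290], 51), ([546, 300], 15), ([550, 313], 32), ([541, 344], 189), ([325, 343], 7), ([311, 348], 7), ([322, 348], 14), ([539, 372], 44), ([54, 416], 44)]
wrist blue [([541, 319], 37)]
```

```bash

python3 -m crank '[3,0,0,-0.3,0, 3,0,0,-0.8,0, 3,0,0,-1.2,0, 3,0,0,-1.3,0, 3,0,0,-1.3,0, 3,0,0,-1.1,0, 3,0,0,-0.7,0, 3,0,0,-0.3,0]' 
E=1; python3 - <<'E'
from h import *
to((.4535,-.2307,.114),-10.5)
pitch_fit(('scene',),20,70)
s=optics.get_image('scene')['color'];w=optics.get_image('wrist')['color'];t=optics.get_image('top')['color']
R=lambda i,sz:cv2.resize(i[:,:,::-1],sz,interpolation=cv2.INTER_CUBIC)
a=R(w,(400,300));b=R(s[100:205,160:300],(400,300));c=R(t[170:275,320:460],(400,300));d=R(t[100:310,140:420],(400,300))
cv2.imwrite('pics/w10.png',np.vstack([np.hstack([a,b]),np.hstack([c,d])]))
E
```

```text
time_s: 33.75
position: [0.4736, -0.2347, 0.2246]
tool_rot: [[-0.983, 0.183, 0.002], [0.183, 0.983, -0.001], [-0.002, -0.001, -1.0]]
ft_force: [0.1, -0.0, -1.5]
grip_width: 0.0425
gripper_force: 92.0
t 33.75 pos [ 0.4736 -0.2347  0.2246] yaw -10.5 tilt [ 0.002 -0.001 -1.   ] turn -0.0 shift cm [ 2.07  0.04 11.06] norm 11.3 F [ 0.1 -0.  -1.5] w 0.0425 gf 92.0
scene [(np.float64(0.79), np.float64(42.0), np.float64(3.0), np.float64(-1.0)), (np.float64(0.79), np.float64(42.0), np.float64(3.0), np.float64(-2.0)), (np.float64(0.78), np.float64(46.0), np.float64(2.0), np.float64(-1.0)), (np.float64(0.78), np.float64(46.0), np.float64(1.0), np.float64(0.0))]
```

View pics/w10.png

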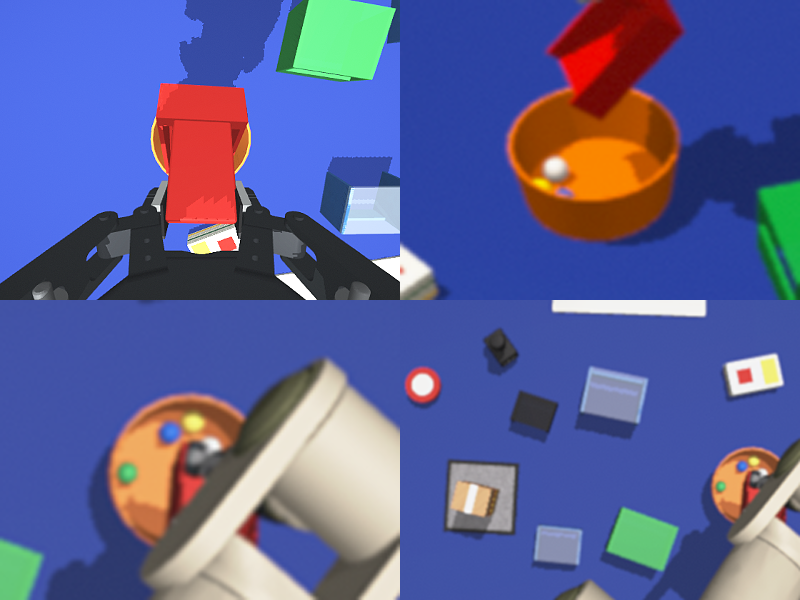

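All four balls are in the tub: green, blue and yellow at (128,472), (170,432), (193,422) in the top crop, and white at (555,168) in the scene crop. The scoop is empty at about 45° and the carton stands on the mat. I'll take the scoop to free counter near (0.51, −0.085) and lay it flat by pressing its front edge on the counter.

```bash

python3 -m crank '[3,-0.2,0.8,0,0, 3,-0.5,1.6,0,0, 3,-0.7,2.3,0,0, 3,-0.9,3.1,0,0, 3,-0.9,3.1,0,0, 3,-0.7,2.3,0,0, 3,-0.5,1.6,0,0, 3,-0.3,0.8,0,0]' 
python3 -m crank '[3,0,0,0.5,0, 3,0,0,1.5,0, 3,0,0,2,0, 3,0,0,2,0, 3,0,0,2,0, 3,0,0,1.2,0, 3,0,0,0.5,0, 3,0,0,0.3,0]' 
python3 -m crank '[3,0,0,0,0, 3,0,0,0,0, 3,0,0,0,0, 3,0,0,0.1,0, 3,0,0,0.1,0, 3,0,0,0,0, 3,0,0,0,0, 3,0,0,0,0]' 
E=1; python3 - <<'E'
from h import *
to((.548,-.09,.119),-10.5)
pitch_fit(('scene','top'),20,70)
E
```

```text
time_s: 34.62
position: [0.5486, -0.0872, 0.2226]
tool_rot: [[-0.984, 0.18, -0.001], [0.18, 0.984, 0.001], [0.001, 0.001, -1.0]]
ft_force: [-0.4, -0.4, -1.6]
grip_width: 0.0425
gripper_force: 92.0
time_s: 35.28
position: [0.5475, -0.0904, 0.1222]
tool_rot: [[-0.983, 0.184, -0.002], [0.184, 0.983, 0.0], [0.002, 0.0, -1.0]]
ft_force: [-0.5, 0.2, -1.4]
grip_width: 0.0424
gripper_force: 92.0
time_s: 35.95
position: [0.5481, -0.0897, 0.1212]
tool_rot: [[-0.983, 0.183, 0.0], [0.183, 0.983, -0.0], [-0.0, -0.0, -1.0]]
ft_force: [-0.3, 0.0, -1.7]
grip_width: 0.0422
gripper_force: 92.0
t 35.95 pos [ 0.5481 -0.0897  0.1212] yaw -10.5 tilt [ 0. -0. -1.] turn -0.0 shift cm [ 0.   -0.03  0.22] norm 0.2 F [-0.3  0.  -1.7] w 0.0422 gf 92.0
scene [(np.float64(0.74), np.float64(48.0), np.float64(0.0), np.float64(0.0)), (np.float64(0.73), np.float64(44.0), np.float64(3.0), np.float64(-1.0)), (np.float64(0.73), np.float64(42.0), np.float64(3.0), np.float64(-2.0)), (np.float64(0.73), np.float64(44.0), np.float64(2.0), np.float64(-1.0))]
top [(np.float64(0.11), np.float64(44.0), np.float64(3.0), np.float64(3.0)), (np.float64(0.11), np.float64(44.0), np.float64(3.0), np.float64(2.0)), (np.float64(0.11), np.float64(44.0), np.float64(3.0), np.float64(1.0)), (np.float64(0.11), np.float64(44.0), np.float64(3.0), np.float64(0.0))]
```

```bash

python3 -m crank '[3,0,0,0.1,0, 3,0,0,0.1,0, 3,0,0,0.1,0, 3,0,0,0.1,0, 3,0.2,0,0,0, 3,0.3,0,0,0, 3,0.3,0,0,0, 3,0.3,0,0,0]' 
python3 -m crank '[3,0.3,0,0.05,0, 3,0.3,0,0.05,0, 3,0.3,0,0.05,0, 3,0.3,0,0.05,0, 3,0.3,0,0.05,0, 3,0.3,0,0.05,0, 3,0,0,0,0, 3,0,0,0,0]' 
E=1; python3 - <<'E'
from h import *
to((.548,-.09,.119),-10.5)
pitch_fit(('scene','top'),0,70)
E
```

```text
time_s: 36.72
position: [0.5373, -0.0878, 0.1174]
tool_rot: [[-0.983, 0.183, 0.001], [0.183, 0.983, -0.0], [-0.001, -0.0, -1.0]]
ft_force: [2.3, -0.4, 1.4]
grip_width: 0.0422
gripper_force: 92.7
time_s: 37.38
position: [0.5207, -0.0849, 0.1155]
tool_rot: [[-0.983, 0.183, 0.005], [0.183, 0.983, -0.002], [-0.005, -0.001, -1.0]]
ft_force: [3.7, -1.1, 7.9]
grip_width: 0.0422
gripper_force: 95.2
t 37.38 pos [ 0.5207 -0.0849  0.1155] yaw -10.5 tilt [ 0.005 -0.002 -1.   ] turn -0.001 shift cm [-2.77 -0.   -0.34] norm 2.8 F [ 3.7 -1.1  7.9] w 0.0422 gf 95.2
scene [(np.float64(0.76), np.float64(40.0), np.float64(1.0), np.float64(0.0)), (np.float64(0.76), np.float64(40.0), np.float64(1.0), np.float64(-1.0)), (np.float64(0.76), np.float64(38.0), np.float64(2.0), np.float64(-1.0)), (np.float64(0.76), np.float64(42.0), np.float64(0.0), np.float64(0.0))]
top [(np.float64(0.11), np.float64(44.0), np.float64(3.0), np.float64(3.0)), (np.float64(0.11), np.float64(44.0), np.float64(3.0), np.float64(2.0)), (np.float64(0.11), np.float64(44.0), np.float64(3.0), np.float64(1.0)), (np.float64(0.11), np.float64(44.0), np.float64(3.0), np.float64(0.0))]
```

```bash

python3 -m crank '[3,0.3,0,0.1,0, 3,0.3,0,0.15,0, 3,0.3,0,0.15,0, 3,0.3,0,0.15,0, 3,0.3,0,0.2,0, 3,0.3,0,0.2,0, 3,0.2,0,0.2,0, 3,0,0,0,0]' 
E=1; python3 - <<'E'
from h import *
to((.548,-.09,.119),-10.5)
pitch_fit(('scene',),0,70)
E
```

```text
time_s: 38.15
position: [0.5029, -0.0829, 0.1091]
tool_rot: [[-0.983, 0.183, 0.013], [0.183, 0.983, -0.007], [-0.014, -0.004, -1.0]]
ft_force: [-8.1, -2.3, 53.8]
grip_width: 0.0426
gripper_force: 105.2
t 38.15 pos [ 0.5029 -0.0829  0.1091] yaw -10.6 tilt [ 0.013 -0.007 -1.   ] turn -0.001 shift cm [-4.58  0.12 -0.93] norm 4.7 F [-8.1 -2.3 53.8] w 0.0426 gf 105.2
scene [(np.float64(0.76), np.float64(30.0), np.float64(2.0), np.float64(0.0)), (np.float64(0.76), np.float64(30.0), np.float64(2.0), np.float64(-1.0)), (np.float64(0.76), np.float64(32.0), np.float64(1.0), np.float64(-1.0)), (np.float64(0.76), np.float64(32.0), np.float64(1.0), np.float64(0.0))]
```

The force rose to 54 N because I was going down faster than back, so friction opposed the rotation. I'll ease that by moving back with less descent.

```bash

python3 -m crank '[3,0.3,0,-0.1,0, 3,0.3,0,0,0, 3,0.3,0,0,0, 3,0.3,0,0.05,0, 3,0.3,0,0.1,0, 3,0.3,0,0.1,0, 3,0.3,0,0.1,0, 3,0,0,0,0]' 
E=1; python3 - <<'E'
from h import *
to((.548,-.09,.119),-10.5)
pitch_fit(('scene',),0,70)
E
```

```text
time_s: 38.87
position: [0.4796, -0.0775, 0.1014]
tool_rot: [[-0.983, 0.183, 0.003], [0.183, 0.983, -0.002], [-0.004, -0.001, -1.0]]
ft_force: [-0.0, -0.8, 12.0]
grip_width: 0.0422
gripper_force: 102.4
t 38.87 pos [ 0.4796 -0.0775  0.1014] yaw -10.5 tilt [ 0.003 -0.002 -1.   ] turn -0.001 shift cm [-6.95  0.02 -1.74] norm 7.2 F [-0.  -0.8 12. ] w 0.0422 gf 102.4
scene [(np.float64(0.78), np.float64(20.0), np.float64(1.0), np.float64(-1.0)), (np.float64(0.78), np.float64(20.0), np.float64(2.0), np.float64(-1.0)), (np.float64(0.78), np.float64(20.0), np.float64(1.0), np.float64(0.0)), (np.float64(0.78), np.float64(20.0), np.float64(2.0), np.float64(0.0))]
```

```bash

python3 -m crank '[3,0.25,0,0.12,0, 3,0.25,0,0.14,0, 3,0.25,0,0.14,0, 3,0.25,0,0.15,0, 3,0.25,0,0.15,0, 3,0.25,0,0.16,0, 3,0.25,0,0.16,0, 3,0,0,0,0]' 
E=1; python3 - <<'E'
from h import *
to((.548,-.09,.0765),-10.5)
pitch_fit(('scene',),-10,50)
E
```

```text
time_s: 39.58
position: [0.4621, -0.0742, 0.0911]
tool_rot: [[-0.983, 0.183, 0.002], [0.183, 0.983, -0.002], [-0.003, -0.001, -1.0]]
ft_force: [-2.9, -1.7, 15.1]
grip_width: 0.0425
gripper_force: 103.3
t 39.58 pos [ 0.4621 -0.0742  0.0911] yaw -10.6 tilt [ 0.002 -0.002 -1.   ] turn -0.001 shift cm [-8.73  0.01  1.48] norm 8.9 F [-2.9 -1.7 15.1] w 0.0425 gf 103.3
scene [(np.float64(0.79), np.float64(18.0), np.float64(-2.0), np.float64(0.0)), (np.float64(0.79), np.float64(16.0), np.float64(-2.0), np.float64(0.0)), (np.float64(0.79), np.float64(20.0), np.float64(-3.0), np.float64(0.0)), (np.float64(0.78), np.float64(20.0), np.float64(-3.0), np.float64(-1.0))]
```

```bash

python3 -m crank '[3,0.25,0,0.18,0, 3,0.25,0,0.2,0, 3,0.25,0,0.2,0, 3,0.25,0,0.2,0, 3,0.25,0,0.2,0, 3,0.25,0,0.2,0, 3,0,0,0,0, 3,0,0,0,0]' 
E=1; python3 - <<'E'
from h import *
to((.548,-.09,.0755),-10.5)
pitch_fit(('scene','top'),-10,50)
E
```

```text
time_s: 40.3
position: [0.4468, -0.0709, 0.0788]
tool_rot: [[-0.983, 0.183, 0.0], [0.183, 0.983, -0.0], [-0.0, -0.0, -1.0]]
ft_force: [-3.8, 0.7, 12.5]
grip_width: 0.0426
gripper_force: 102.9
t 40.3 pos [ 0.4468 -0.0709  0.0788] yaw -10.5 tilt [ 0. -0. -1.] turn -0.001 shift cm [-10.3   -0.03   0.34] norm 10.3 F [-3.8  0.7 12.5] w 0.0426 gf 102.9
scene [(np.float64(0.78), np.float64(8.0), np.float64(-2.0), np.float64(0.0)), (np.float64(0.78), np.float64(8.0), np.float64(-2.0), np.float64(-1.0)), (np.float64(0.78), np.float64(8.0), np.float64(-1.0), np.float64(-1.0)), (np.float64(0.78), np.float64(10.0), np.float64(-2.0), np.float64(-1.0))]
top [(np.float64(0.17), np.float64(2.0), np.float64(3.0), np.float64(-1.0)), (np.float64(0.17), np.float64(2.0), np.float64(3.0), np.float64(-2.0)), (np.float64(0.17), np.float64(2.0), np.float64(3.0), np.float64(-3.0)), (np.float64(0.17), np.float64(2.0), np.float64(2.0), np.float64(2.0))]
```

```bash

python3 -m crank '[3,0.1,0,0.1,0, 3,0.1,0,0.1,0, 3,0.05,0,0.1,0, 3,0,0,0.05,0, 3,0,0,0.05,0, 3,0,0,0,0, 3,0,0,0,0, 3,0,0,0,0]' 
python3 -c "
from h import *
to((.548,-.09,.0755),-10.5)
pitch_fit(('scene','top'),-10,30)"
```

```text
time_s: 41.07
position: [0.4434, -0.0701, 0.0754]
tool_rot: [[-0.983, 0.182, -0.002], [0.182, 0.983, 0.0], [0.002, -0.0, -1.0]]
ft_force: [-11.8, 2.8, 24.3]
grip_width: 0.0423
gripper_force: 104.3
t 41.07 pos [ 0.4434 -0.0701  0.0754] yaw -10.5 tilt [-0.002  0.    -1.   ] turn -0.0 shift cm [-10.65  -0.05  -0.03] norm 10.7 F [-11.8   2.8  24.3] w 0.0423 gf 104.3
scene [(np.float64(0.78), np.float64(4.0), np.float64(0.0), np.float64(-1.0)), (np.float64(0.78), np.float64(6.0), np.float64(-2.0), np.float64(-1.0)), (np.float64(0.78), np.float64(6.0), np.float64(-1.0), np.float64(-1.0)), (np.float64(0.78), np.float64(10.0), np.float64(-3.0), np.float64(-1.0))]
top [(np.float64(0.2), np.float64(10.0), np.float64(3.0), np.float64(-3.0)), (np.float64(0.2), np.float64(0.0), np.float64(3.0), np.float64(2.0)), (np.float64(0.2), np.float64(0.0), np.float64(3.0), np.float64(1.0)), (np.float64(0.2), np.float64(0.0), np.float64(3.0), np.float64(0.0))]
```

```bash

python3 -m crank '[3,0,0,-0.1,0, 3,0,0,-0.1,0, 4.5,0,0,0,0, 5,0,0,0,0, 6,0,0,0,0, 7,0,0,0,0, 8.5,0,0,0,0, 8.5,0,0,0,0]' 
python3 -m crank '[8.5,0,0,-0.3,0, 8.5,0,0,-0.8,0, 8.5,0,0,-1.5,0, 8.5,0,0,-2.5,0, 8.5,0,0,-3,0, 8.5,0,0,-3,0, 8.5,0,0,-2,0, 8.5,0,0,-1,0]' 
python3 -m crank '[8.5,1,0,-0.5,0, 8.5,2,0,0,0, 8.5,3,0,0,0, 8.5,1.5,0,0,0, 8.5,0,0,0,0, 8.5,0,0,0,0, 8.5,0,0,0,0, 8.5,0,0,0,0]' 
python3 - <<'E'
from h import *
np.set_printoptions(precision=4,suppress=True)
to((.548,-.09,.0755),-10.5)
P={n:optics.get_image(n) for n in('scene','top','wrist')}
o=[]
for n,p in P.items():
    for q in('scoop_handle','scoop_lip','carton','stamp','tickets','tin'):
        r=spotter.look_for(p,q)[:2];print(n,q,[(round(x['score'],2),np.round(np.array(x['at'])*[560,420],1).tolist()) for x in r])
# flatness: fit pitch with free-standing scoop: use grip pose at release
T=env.observe
s=dict(T());s['position']=np.array([.4434,-.0701,.0755]);R=np.array(s['tool_rot']);
for n in('scene','top'):
    p=P[n];h=cv2.cvtColor(p['color'],cv2.COLOR_RGB2HSV);red=(cv2.inRange(h,(0,150,60),(4,255,255))|cv2.inRange(h,(174,150,60),(180,255,255)))>0
    b=[]
    for a in range(-6,20,2):
        for dx in range(-4,5):
            for dy in range(-4,5):
                m=np.zeros(red.shape,np.uint8)
                for Q in PARTS: cv2.fillConvexPoly(m,cv2.convexHull((proj(p,scoop_pts(Q,a,s))+[dx,dy]).astype(np.float32)).astype(int),1)
                B=cv2.dilate(m,np.ones((25,25)))>0;M=m>0;b.append((round(float((M&red).sum()/(M|(red&B)).sum()),3),a,dx,dy))
    b.sort(reverse=True);print(n,b[:5])
E
```

```text
time_s: 41.83
position: [0.4446, -0.0705, 0.0759]
tool_rot: [[-0.983, 0.183, -0.001], [0.183, 0.983, 0.0], [0.001, 0.0, -1.0]]
ft_force: [-0.4, 0.2, 0.2]
grip_width: 0.0849
gripper_force: 0.0
time_s: 42.5
position: [0.4454, -0.0708, 0.2207]
tool_rot: [[-0.983, 0.183, 0.005], [0.183, 0.983, -0.002], [-0.005, -0.001, -1.0]]
ft_force: [0.9, 0.7, -0.8]
grip_width: 0.085
gripper_force: 0.0
time_s: 43.17
position: [0.3717, -0.0571, 0.2221]
tool_rot: [[-0.983, 0.183, -0.0], [0.183, 0.983, 0.0], [0.0, 0.0, -1.0]]
ft_force: [0.1, 0.3, 0.3]
grip_width: 0.0848
gripper_force: 0.0
t 43.17 pos [ 0.3717 -0.0571  0.2221] yaw -10.5 tilt [-0.  0. -1.] turn -0.001 shift cm [-17.94  -0.02  14.65] norm 23.2 F [0.1 0.3 0.3] w 0.0848 gf 0.0
scene scoop_handle [(0.94, [260.5, 197.9])]
scene scoop_lip [(0.66, [265.9, 199.6])]
scene carton [(0.87, [377.1, 284.3]), (0.3, [227.5, 255.5])]
scene stamp [(0.65, [243.0, 359.5])]
scene tickets [(0.63, [151.8, 195.4])]
scene tin [(0.77, [324.7, 408.0])]
top scoop_handle [(0.65, [321.5, 226.1])]
top scoop_lip [(0.74, [329.5, 225.4])]
top carton [(0.64, [188.4, 238.9]), (0.57, [387.8, 213.1])]
top stamp [(0.57, [210.5, 132.4]), (0.3, [378.7, 215.6])]
top tickets [(0.68, [388.7, 151.7])]
top tin [(0.81, [155.8, 157.9]), (0.66, [390.5, 149.4])]
wrist scoop_handle [(0.7, [281.8, 273.0])]
wrist scoop_lip [(0.56, [276.3, 273.1])]
wrist carton []
wrist stamp []
wrist tickets []
wrist tin []
scene [(0.837, 4, 0, -1), (0.836, 4, 1, -1), (0.831, 2, 1, 0), (0.83, 4, 1, 0), (0.83, 2, 1, -1)]
top [(0.899, 0, 1, 2), (0.886, 0, 0, 2), (0.884, 0, 1, 3), (0.883, 10, 3, -3), (0.881, 10, 2, -3)]
```

```bash
python3 -c "
from h import *
t=optics.get_image('top');h=cv2.cvtColor(t['color'],cv2.COLOR_RGB2HSV)[195:270,345:430]
for k,a,b in(('y',(22,120,120),(34,255,255)),('g',(45,100,50),(85,255,255)),('w',(0,0,170),(180,70,255)),('b',(100,120,90),(125,255,255))):
    m=cv2.inRange(h,a,b);yy,xx=np.mgrid[195:270,345:430];m[(xx-386)**2+(yy-231)**2>24**2]=0;print(k,(m>0).sum(),np.argwhere(m)[:,::-1].mean(0)+[345,195] if m.any() else None)
print(at_z(t,(188.4,238.9),.09))
print(env.close_job())"
```

```text
y 36 [387.19444444 212.16666667]
g 27 [364.59259259 230.14814815]
w 50 [392.58 221.5 ]
b 24 [379.    215.875]
[0.43869051 0.28631987 0.09      ]
the job is handed in; nothing more can be done
None
```

The job is handed in after about 43 s of the allowed 67 s: the carton stands in the middle of the grey mat, all four balls are in the tub, and the empty scoop lies flat and released on the counter, with stamp, ticket block and tin untouched; the scoop was tipped by pivoting it in the pads against the inside of the tub wall.

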